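Charge the test kiln and set its sheath tube to the mark

ROBOT

A 7-joint arm with a two-finger parallel gripper is mounted at the origin on the work surface. World frame = base frame: x ahead of the robot, y to its left, z up, the work surface at z = 0. Lengths are in m, angles in rad, forces in N, time in s.
With the tool pointing down it reaches from about 0.425 to 0.95 m from the base axis. Payload 4.7 kg.
Tool frame: the origin (TCP) lies midway between the tips of the shut fingers; the grasp point (between the pads) lies 19 mm behind it; z points along the fingers, x is the direction in which the jaws open and shut, and the axes are right-handed (so a half turn about z gives the same grasp; the last joint's range is limited). The gripper opens to 87 mm and grips with 3 to 60 N. Pads are 19 mm wide; open, the fingers measure 117 mm over their backs; the gripper's body (75 mm by 190 mm) begins 51 mm behind the grasp point.
Start: joints at [-1.182, 0.469, -0.049, 1.532, 0.024, 1.141, -0.082], TCP at [0.274, 0.617, 0.223] pointing down, gripper open.
Joint ranges: [-2.59, 2.59], [-0.33, 1.99], [-1.39, 1.29], [0.1, 2.45], [-1.04, 4.18], [0.21, 1.99], [-2.66, 2.66]. Speed limits (rad/s): [2.57, 2.57, 3.14, 3.14, 3.14, 3.14, 3.14].

INTERFACE

Orientations are given as a 3x3 rotation matrix whose columns are the frame's x, y, z axes.
In Python, from workcell import arm gives the robot as it stands. The module is installed in compiled form; this text tells all that it offers.
- The arm moves only by the shell command python3 -m jog 'ROWS' [FORCE]. ROWS is JSON, a list of rows, each an object with "slide": the shift along the world's x, y, z in cm, a list of three; "twist": the turn about the world's z in rad; "jaw": the closure, from -1 (fully open) to 1 (shut). A call has 1 to 20 rows; each row is the pose to reach, as a shift and turn from the pose commanded when the call began; what a row does not reach only later rows make up. A row lasts 1/10 s, in which the tool goes at most 50 mm and 8.59 degrees, less where a joint would pass 70% of its speed; a pose out of reach is approached as far as the arm can. A call with a gripper value outside its range is refused whole. The fingers move at their own pace and stop on an object; FORCE is the grip in N (left out, the last holds). Time passes only in rows, so rows that repeat a pose let the fingers close. It gives the time, the measured TCP pose, the force and the opening at its end, in the units of the state.
- arm.get_obs(): the state, without advancing time (a new reading comes with each control period).
- arm.snapshot(name): name is "scene" or "side" or "wrist"; returns (picture, depth): 384x512x3 uint8, red, green, blue; 384x512 float32, m along the optical axis (not along the pixel's ray), 0 where there is no reading.
- arm.camera_model(name): a dict with "intrinsics" (3x3 intrinsics, pixels), "D" ([k1, k2, p1, p2, k3] as OpenCV has them; the pictures are not rectified), "pose" (4x4, takes a point from camera to world coordinates); the wrist camera has in their place "mount" (4x4, takes a point from camera to tool coordinates, whose origin is the TCP and whose axes are the tool frame's). Camera axes: x right, y up, looking along -z (the intrinsics and any distortion apply to the point x, -y, -z); pixel columns grow to the right and rows downward; lengths in m; the calibration is good to about 2 mm. A picture is of the moment at which its call begins: read the wrist's pose just before it. camera_model takes no time and is no camera call.
- arm.close_job(): hands the job in, once; it reports no verdict.
Trained networks look in the newest picture that a camera, given by its name, has taken for a name from the list of things; names that differ only in an ending like _2 or _b are one class to them, and where a whole thing is asked for, a point or a joint stands for the part that bears it (a point fixed in the world has none). Each returns a list of dicts, best first, with "p" (0 to 1); they miss things now and then, are a little off and sometimes report something else, mostly with a low value. They report only what shows in the picture. A call takes as long as a camera call. They do not tell look-alikes from the thing itself.
- arm.look_for(camera, name): "location" ([x, y, z] in m, in the coordinates of the camera as it stood for that picture, good to about 4 mm: the middle of the surface that is visible of it).
The state is a dict: "t": time; "joints": joint angles; "joint_velocities": joint speeds; "joint_torque": joint torques, N m; "eef_pos": TCP position; "tool_rot": TCP orientation; "contact_force": force on the tool from outside, world axes, zero at the start; "torque": the same for the moment, N m; "gripper_width": opening from 0.0 (shut) to 1.0 (fully open).
Only numpy, scipy, OpenCV 4.12 (cv2) and the standard library are available. Lean on these libraries where they do the work, as an engineer would, in place of code of your own. Each camera call takes 0.05 s, during which the arm holds its last target.

TASK

Get the test kiln ready for firing: pour all six clay beads from the dipper into the kiln's chamber and stand the empty dipper upright in the middle of the banding wheel. Then slide the white sheath tube, plain tip first, through the kiln's port until the face of the white collar stands at the middle of the red band, never pushing the band right in past the face, and leave it there. Leave the vase, the beaker and the jar where they are, standing.

Things in the scene. Friction and masses are not known exactly. Their poses are not given: they have to be found in the camera images.
- kiln: Small open-topped test kiln, fixed: a square box 200 x 200 mm in plan and 120 mm high, with pale firebrick walls 40 mm thick in a steel jacket. Its chamber is 120 x 120 mm, open above, floor 25 mm over the table. Origin: centre of the underside, on the table. Its -y side carries the port: the grey wall with a white square collar. The kiln is turned a little about z at each start.
- port (a point): Centre of the mouth of the port, on the outer face of the white collar (50 x 50 mm, standing 15 mm off the kiln's wall), 115 mm from the kiln's centre along the kiln's -y and 70 mm above the table. Axes as the kiln's: a tube goes in along +y, level. The bore is 23 mm across with a 3 mm chamfer at the mouth, 55 mm long through collar and wall, and opens into the chamber: nothing stops the tube at the right depth.
- tube_center (a point): Centre of the white ceramic sheath tube, 20 mm in diameter, 180 mm long, about 70 g. Its x axis runs along the tube towards the plain tip (90 mm ahead); the tail end (90 mm behind) has a 22 mm brass band. A red band 12 mm wide, the depth mark, is centred 10 mm behind the tube's centre, 100 mm from the tip. At the start it lies level on the rack.
- tube_mark (a point): Middle of the red depth band, on the tube's axis, 100 mm from the tip. Axes as the tube's.
- tube_tip (a point): End of the plain tip of the tube, on its axis, 90 mm from its centre.
- rack: Fixed low wooden rest, 90 x 44 mm, with two V saddles 12 mm thick centred 30 mm either side of its middle along its x axis, up to 56 mm high; the tube lies in them along the rack's x, its axis 55 mm above the table, its ends standing free 54 mm beyond the saddles. Origin: centre of the underside.
- dipper_handle (a point): Grip point in the middle of the dipper's wooden bar handle: a level bar 95 mm long, 16 mm wide, 22 mm high, its centre line 58 mm above the dipper's underside. Axes are the dipper's: x points from the handle to the cup, z up; the cup's axis lies 100 mm ahead along x. The bar runs from 51 to 146 mm from the cup's axis. The dipper weighs about 0.15 kg and holds six clay beads.
- dipper_mouth (a point): Centre of the mouth of the round aluminium dipper cup, 75 mm above its underside; the cup is 122 mm across at the rim and flares from 80 mm across at 18 mm up (base 76 mm across), wall 4 mm. Axes as the handle's. The beads roll out when it is tipped by 70 to 95 degrees.
- wheel_top (a point): Centre of the top of the banding wheel, a fixed black disc with white rings, 130 mm across; its top is 25 mm above the table.
- vase_center (a point): Blue vase, 68 mm across, 145 mm high, loose; middle of its height. A bystander.
- beaker_center (a point): Terracotta beaker, 76 mm across, 85 mm high, loose; middle of its height. A bystander.
- jar_center (a point): Green glass jar with white cap, 72 mm across, 80 mm high, loose; middle of its height. A bystander.
- bead0_center (a point): Centre of one of the six round clay beads, 22 mm across, 11 g, at the start in the dipper.
- bead1_center (a point): Centre of one of the six round clay beads, 22 mm across, 11 g, at the start in the dipper.
- bead2_center (a point): Centre of one of the six round clay beads, 22 mm across, 11 g, at the start in the dipper.
- bead3_center (a point): Centre of one of the six round clay beads, 22 mm across, 11 g, at the start in the dipper.
- bead4_center (a point): Centre of one of the six round clay beads, 22 mm across, 11 g, at the start in the dipper.
- bead5_center (a point): Centre of one of the six round clay beads, 22 mm across, 11 g, at the start in the dipper.
Mind the look-alikes: they are no part of the job. What is meant by the part that bears dipper_handle is not purple, and is the smaller of those in its own colour.

How it is judged:
On the way, in this order (a step that is already met when the one before it is completed fails the run):
1. the dipper is lifted and tipped with its mouth over the kiln (angle between dipper_mouth's own z axis and vertical above 0.9 rad and height (world z) of dipper_mouth above 0.11 m and horizontal distance between dipper_mouth and kiln below 0.15 m), for 0.05 s.
2. all six beads lie in the kiln's chamber (horizontal distance between each of bead0_center, bead1_center, bead2_center, bead3_center, bead4_center, bead5_center and kiln below 0.08 m and height (world z) of each of bead0_center, bead1_center, bead2_center, bead3_center, bead4_center, bead5_center below 0.1 m), for 0.2 s.
3. the empty dipper stands upright in the middle of the banding wheel (horizontal distance between dipper_mouth and wheel_top below 0.03 m and angle between dipper_mouth's own z axis and vertical below 0.08 rad and z of dipper_mouth in the frame of wheel_top between 0.07 and 0.08 m and linear speed of dipper below 0.02 m/s and contact force between dipper and the fingers below 0.1 N), for 0.2 s.
4. the tube is in the port with the collar's face on the red band (y of tube_mark in the frame of port between -0.006 and 0.006 m and x of tube_mark in the frame of port between -0.006 and 0.006 m and z of tube_mark in the frame of port between -0.006 and 0.006 m and y of tube_tip in the frame of port above 0.05 m and angle between the x axis of tube_center and the y axis of port, either way round below 0.12 rad), for 0.2 s.
At the end, for the whole second after the job is handed in: All six beads are in the chamber; the dipper stands upright (within 0.08 rad) on the banding wheel, its axis within 30 mm of the wheel's centre; the tube rests in the port, tip inside, in line within 0.12 rad, the middle of the red band within 6 mm of the collar's face; all at rest and released (all of step 2 and all of step 4 and horizontal distance between dipper_mouth and wheel_top below 0.03 m and angle between dipper_mouth's own z axis and vertical below 0.08 rad and z of dipper_mouth in the frame of wheel_top between 0.07 and 0.08 m and linear speed of each of tube, dipper below 0.02 m/s); the robot touches nothing.
It fails at once if the vase is moved more than 30 mm or tipped (distance of vase_center from where it was at the start of the episode above 0.03 m or angle between vase_center's own z axis and vertical above 0.4 rad).
It fails at once if the beaker is moved more than 30 mm or tipped (distance of beaker_center from where it was at the start of the episode above 0.03 m or angle between beaker_center's own z axis and vertical above 0.4 rad).
It fails at once if the jar is moved more than 30 mm or tipped (distance of jar_center from where it was at the start of the episode above 0.03 m or angle between jar_center's own z axis and vertical above 0.4 rad).
It fails at once if the tube is pushed in so far that the middle of the band is more than 15 mm past the collar's face (y of tube_mark in the frame of port above 0.015 m and distance between tube_mark and port below 0.06 m and z of tube_mark in the frame of port below 0.01 m).
It also fails if it takes over 72 s, if anything falls off the work surface, if the arm or the gripper's body presses on something with over 40 N, if the wrist force passes 120 N, or if a joint passes its speed limit or range.

## Working session

There is one attempt and no reset: what is moved stays moved. The work goes in short steps, Python scripts to look and compute and a shell command to move; the robot and the scene stay as the last step left them, time stands still between calls to the robot, and variables do not carry over. Pictures are saved under pics/ and viewed, and the job is handed in when it is done.

```bash
mkdir -p pics
cat > h.py <<'E'
import numpy as np, cv2
from workcell import arm
def snap(n,f=None):
    o=arm.get_obs(); im,d=arm.snapshot(n)
    if f: cv2.imwrite('pics/'+f,im[:,:,::-1])
    m=arm.camera_model(n)
    if 'pose' in m: P=np.array(m['pose'])
    else:
        T=np.eye(4);T[:3,:3]=o['tool_rot'];T[:3,3]=o['eef_pos'];P=T@np.array(m['mount'])
    return im,d,np.array(m['intrinsics']),np.array(m['D'],float),P
def cloud(d,K,D,P):
    h,w=d.shape;v,u=np.mgrid[0:h,0:w]
    uv=np.stack([u.ravel(),v.ravel()],1).astype(np.float64)[:,None]
    n=cv2.undistortPoints(uv,K,D)[:,0]
    z=d.ravel();pc=np.stack([n[:,0]*z,-n[:,1]*z,-z],1)
    X=pc@P[:3,:3].T+P[:3,3];X[z==0]=np.nan
    return X.reshape(h,w,3)
def toW(P,l): return P[:3,:3]@np.array(l)+P[:3,3]
def proj(X,K,D,P):
    pc=(np.atleast_2d(X)-P[:3,3])@P[:3,:3]
    q=pc*[1,-1,-1]
    return cv2.projectPoints(q,np.zeros(3),np.zeros(3),K,D)[0][:,0]
E
python3 - <<'E'
from h import *
for n in ['scene','side']:
    im,d,K,D,P=snap(n,n+'0.png')
    np.savez('pics/'+n+'0.npz',im=im,X=cloud(d,K,D,P))
    print(n,P[:3,3].round(2),K[0,0])
    for t in ['kiln','port','tube_center','tube_mark','tube_tip','rack','dipper_handle','dipper_mouth','wheel_top','vase_center','beaker_center','jar_center']:
        r=arm.look_for(n,t)
        for q in r[:4]:
            W=toW(P,q['location']);print(' ',t,round(q['p'],2),W.round(3),proj(W,K,D,P)[0].round())
print(arm.get_obs()['t'],arm.get_obs()['gripper_width'],np.round(arm.get_obs()['tool_rot'],2).tolist())
E
```

```text
scene [0.98 0.73 1.14] 433.65533210161203
  kiln 0.91 [0.596 0.291 0.112] [290. 282.]
  port 0.74 [0.598 0.292 0.111] [289. 282.]
  port 0.27 [ 0.44  -0.097  0.062] [262. 180.]
  tube_center 0.56 [ 0.439 -0.095  0.064] [263. 180.]
  tube_mark 0.53 [ 0.439 -0.095  0.06 ] [263. 181.]
  tube_tip 0.7 [ 0.435 -0.097  0.065] [263. 179.]
  rack 0.81 [ 0.441 -0.1    0.009] [261. 190.]
  dipper_handle 0.84 [0.59  0.019 0.054] [241. 224.]
  dipper_handle 0.83 [ 0.231 -0.328  0.077] [276. 118.]
  dipper_handle 0.66 [0.214 0.324 0.056] [399. 240.]
  dipper_handle 0.51 [ 0.44  -0.094  0.066] [263. 180.]
  dipper_mouth 0.8 [0.214 0.32  0.05 ] [397. 240.]
  dipper_mouth 0.73 [0.587 0.019 0.06 ] [242. 222.]
  dipper_mouth 0.69 [ 0.231 -0.324  0.075] [277. 119.]
  dipper_mouth 0.41 [ 0.438 -0.097  0.063] [263. 180.]
  wheel_top 0.71 [ 0.434 -0.098  0.067] [263. 178.]
  vase_center 0.62 [0.389 0.173 0.093] [324. 223.]
  beaker_center 0.61 [ 0.681 -0.185  0.055] [186. 193.]
  jar_center 0.82 [0.797 0.019 0.067] [180. 251.]
  jar_center 0.58 [ 0.529 -0.305  0.026] [211. 160.]
side [ 0.47 -0.74  0.91] 42
[... 358 characters left out ...]
0.62 [ 0.445 -0.111  0.006] [231. 243.]
  rack 0.45 [ 0.431 -0.116  0.064] [224. 231.]
  dipper_handle 0.9 [0.224 0.347 0.051] [157. 118.]
  dipper_handle 0.87 [0.598 0.054 0.053] [284. 180.]
  dipper_handle 0.58 [ 0.225 -0.313  0.073] [127. 308.]
  dipper_mouth 0.8 [ 0.222 -0.318  0.069] [126. 312.]
  dipper_mouth 0.75 [0.222 0.349 0.051] [156. 118.]
  dipper_mouth 0.65 [0.598 0.055 0.06 ] [285. 178.]
  dipper_mouth 0.62 [0.588 0.201 0.098] [276. 133.]
  wheel_top 0.72 [ 0.521 -0.323  0.027] [267. 315.]
  beaker_center 0.72 [ 0.676 -0.187  0.054] [328. 253.]
  jar_center 0.86 [ 0.782 -0.019  0.059] [357. 196.]
1.3 1.0051859553018554 [[0.41, 0.91, 0.0], [0.91, -0.41, 0.0], [0.0, -0.0, -1.0]]
```

View pics/scene0.png

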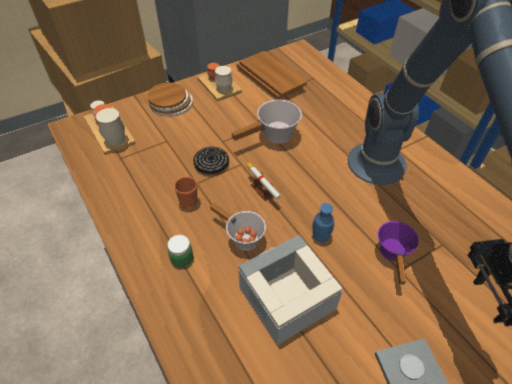

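View pics/side0.png

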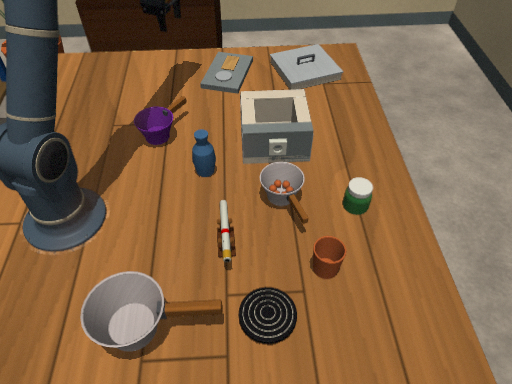

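Run:
```python
import numpy as np,cv2
for n in ['scene','side']:
    f=np.load(f'pics/{n}0.npz');im=f['im'];X=f['X']
    x,y,z=X[...,0],X[...,1],X[...,2]
    m=(x>.42)&(x<.78)&(y>.12)&(y<.48)&(z>.112)&(z<.128)&~((x<.45)&(y<.22))
    p=X[m]; r=cv2.minAreaRect(p[:,:2].astype(np.float32)); print(n,'kiln',r,np.median(p[:,2]),m.sum())
    # chamber floor
    m=(x>.42)&(x<.78)&(y>.12)&(y<.48)&(z>.015)&(z<.035)
    # dipper rim
    m=(x>.48)&(x<.7)&(y>-.06)&(y<.12)&(z>.068)&(z<.085)
    p=X[m]; c,rad=cv2.minEnclosingCircle(p[:,:2].astype(np.float32)); print(' z>.068 pts',m.sum(),c,rad)
    m=(x>.48)&(x<.8)&(y>-.15)&(y<.12)&(z>.04)&(z<.08)&(im[...,0]>im[...,2]*1.6)
    p=X[m];
    print(' handle?',m.sum())
    np.save(f'pics/{n}_h.npy',p)
    h=p[p[:,2]>.06]; h=h[np.hypot(h[:,0]-c[0],h[:,1]-c[1])>.055] if len(h) else h
    if len(h): 
        print('  ',h.min(0).round(3),h.max(0).round(3)); print('  line',cv2.fitLine(h[:,:2].astype(np.float32),cv2.DIST_L2,0,.01,.01).ravel(),np.median(h[:,2]))
    m=(x>.4)&(x<.65)&(y>-.42)&(y<-.2)&(z>.018)&(z<.035)
    p=X[m]; print(' wheel',cv2.minEnclosingCircle(p[:,:2].astype(np.float32)),np.median(p[:,2]))
    m=(x>.36)&(x<.52)&(y>-.24)&(y<.02)&(z>.045)&(z<.08)
    p=X[m]; print(' tube',m.sum(),p.min(0).round(3),p.max(0).round(3),cv2.fitLine(p[:,:2].astype(np.float32),cv2.DIST_L2,0,.01,.01).ravel())
    im2=cv2.resize(im[140:260,180:320] if n=='scene' else im[120:280,190:330],None,fx=4,fy=4,interpolation=cv2.INTER_CUBIC)
    cv2.imwrite(f'pics/{n}crop.png',im2[:,:,::-1])
```

```text
scene kiln ((0.5921708941459656, 0.2804136872291565), (0.20547597110271454, 0.2040182650089264), 89.85196685791016) 0.11913162608284622 3418
 z>.068 pts 272 (0.6024436950683594, 0.021614786237478256) 0.08738504350185394
 handle? 170
   [ 0.598 -0.092  0.06 ] [0.645 0.104 0.075]
  line [ 0.25290826 -0.96749026  0.6287322  -0.05817071] 0.06789784900393891
 wheel ((0.5249162316322327, -0.3130040466785431), 0.06868854910135269) 0.02636487823622713
 tube 310 [ 0.416 -0.197  0.045] [ 0.455 -0.008  0.072] [ 0.04858019 -0.9988193   0.4382979  -0.09743456]
side kiln ((0.589565098285675, 0.2795989215373993), (0.20897036790847778, 0.20048701763153076), 89.6093521118164) 0.11960565764947007 2045
 z>.068 pts 359 (0.5976336002349854, 0.021488294005393982) 0.08680810034275055
 handle? 272
   [ 0.532 -0.094  0.06 ] [0.765 0.097 0.078]
  line [ 0.37246314 -0.928047    0.6237742  -0.06044639] 0.06837015699707272
 wheel ((0.5586744546890259, -0.28182899951934814), 0.11547189205884933) 0.026084151382670062
 tube 580 [ 0.413 -0.196  0.045] [ 0.453 -0.015  0.069] [ 0.04408618 -0.9990277   0.4329464  -0.11280466]
```

View pics/sidecrop.png

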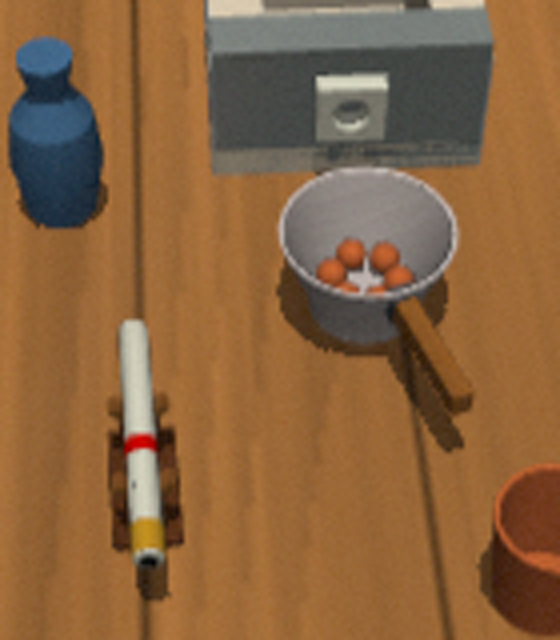

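View pics/scenecrop.png

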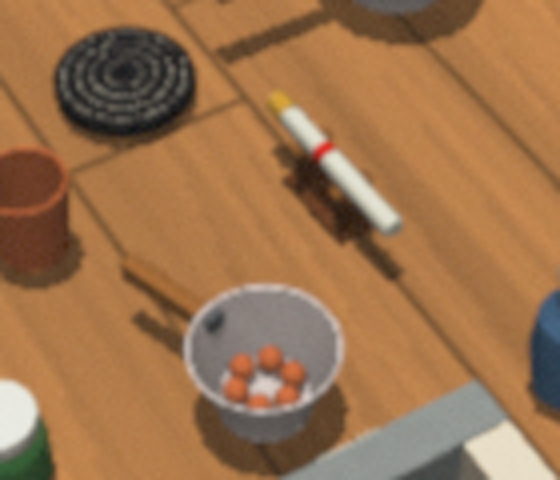

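Run:
```python
import numpy as np,cv2
from scipy.optimize import least_squares
for n in ['scene','side']:
    f=np.load(f'pics/{n}0.npz');im=f['im'].astype(float);X=f['X']
    x,y,z=X[...,0],X[...,1],X[...,2]
    sat=im.max(2)-im.min(2)
    m=(x>.5)&(x<.68)&(y>-.06)&(y<.12)&(z>.070)&(z<.080)&(sat<30)
    p=X[m][:,:2]
    s=least_squares(lambda q:np.hypot(p[:,0]-q[0],p[:,1]-q[1])-q[2],[.595,.03,.06],loss='soft_l1',f_scale=.002)
    print(n,'rim',len(p),s.x.round(4)); c=s.x[:2]
    m=(x>.55)&(x<.7)&(y>-.13)&(y<.03)&(z>.055)&(z<.08)&(im[...,0]>im[...,2]*1.7)&(np.hypot(x-c[0],y-c[1])>.064)
    p=X[m]; print(' handle',len(p),p.min(0).round(3),p.max(0).round(3),np.hypot(*(p[:,:2]-c).T).max().round(4))
    q=p[:,:2]-c; k=q.mean(0); print('  dir by centroid',np.degrees(np.arctan2(k[1],k[0])).round(1), 'line',cv2.fitLine(p[:,:2].astype(np.float32),cv2.DIST_L2,0,.01,.01).ravel().round(3), np.median(p[:,2]))
    m=(x>.4)&(x<.65)&(y>-.42)&(y<-.2)&(z>.018)&(z<.032)&(im.max(2)<60)
    p=X[m];e=p[:,:2]; print(' wheel',len(p),(np.percentile(e,.5,axis=0)+np.percentile(e,99.5,axis=0))/2, cv2.minAreaRect(e.astype(np.float32)))
    m=(x>.36)&(x<.52)&(y>-.24)&(y<.02)&(z>.057)&(z<.08)
    p=X[m]; print(' tube',len(p),p.min(0).round(3),p.max(0).round(3),cv2.fitLine(p[:,:2].astype(np.float32),cv2.DIST_L2,0,.01,.01).ravel())
    # red band
    R=(x>.36)&(x<.52)&(y>-.24)&(y<.02)&(z>.05)&(im[...,0]>130)&(im[...,1]<60)&(im[...,2]<60)
    print(' red',R.sum(),X[R].mean(0))
    for nm,bx in dict(vase=(.33,.44,.1,.22),beaker=(.62,.74,-.24,-.13),jar=(.73,.85,-.06,.06)).items():
        m=(x>bx[0])&(x<bx[1])&(y>bx[2])&(y<bx[3])&(z>.02);p=X[m];print(' ',nm,p.min(0).round(3),p.max(0).round(3))
    # kiln collar front & walls
    m=(x>.5)&(x<.7)&(y>.1)&(y<.21)&(z>.03)&(z<.11);p=X[m]
    print(' kiln front',m.sum(),cv2.fitLine(p[:,:2].astype(np.float32),cv2.DIST_L1,0,.01,.01).ravel())
```

```text
scene rim 124 [0.5921 0.0487 0.057 ]
 handle 144 [ 0.603 -0.092  0.055] [ 0.645 -0.011  0.074] 0.1465
  dir by centroid -70.8 line [ 0.321 -0.947  0.627 -0.051] 0.06773817194465204
 wheel 304 [ 0.52878388 -0.3068622 ] ((0.5256054401397705, -0.3044118285179138), (0.11884761601686478, 0.11493995040655136), 39.32259750366211)
 tube 242 [ 0.419 -0.197  0.057] [ 0.455 -0.008  0.072] [ 0.05048722 -0.9987247   0.43763337 -0.09955126]
 red 4 [ 0.44082265 -0.11053494  0.0626781 ]
  vase [0.348 0.127 0.021] [0.414 0.193 0.151]
  beaker [ 0.64  -0.234  0.02 ] [ 0.714 -0.155  0.091]
  jar [ 0.759 -0.029  0.02 ] [0.83  0.039 0.085]
 kiln front 111 [0.74169433 0.67073804 0.66816103 0.17238192]
side rim 205 [0.5883 0.0449 0.0577]
 handle 217 [ 0.602 -0.094  0.055] [ 0.64  -0.016  0.073] 0.146
  dir by centroid -72.4 line [ 0.323 -0.946  0.621 -0.057] 0.06800686138371137
 wheel 1917 [ 0.52230381 -0.31829902] ((0.5227533578872681, -0.31821027398109436), (0.12766635417938232, 0.12771295011043549), 75.66395568847656)
 tube 463 [ 0.419 -0.196  0.057] [ 0.45  -0.015  0.069] [ 0.04378976 -0.9990408   0.43313617 -0.11164182]
 red 24 [ 0.43249601 -0.113658    0.06305742]
  vase [0.342 0.121 0.02 ] [0.408 0.176 0.149]
  beaker [ 0.637 -0.233  0.02 ] [ 0.711 -0.159  0.089]
  jar [ 0.754 -0.04   0.02 ] [0.822 0.03  0.085]
 kiln front 1389 [ 0.99996036 -0.00890537  0.6063429   0.17930742]
```

Candidates for the dipper (scene picture): small grey with orange beads (246,230), large grey (279,120), purple (397,240). By the description it is the small grey one with six beads; the close crops confirm that. The tube's plain tip points to +y (to the kiln) and the brass end to −y.

```bash
python3 -m jog '[{"slide":[35,-67,0],"twist":-0.82,"jaw":-1},{"slide":[35,-67,0],"twist":-0.82,"jaw":-1},{"slide":[35,-67,0],"twist":-0.82,"jaw":-1},{"slide":[35,-67,0],"twist":-0.82,"jaw":-1},{"slide":[35,-67,0],"twist":-0.82,"jaw":-1},{"slide":[35,-67,0],"twist":-0.82,"jaw":-1},{"slide":[35,-67,0],"twist":-0.82,"jaw":-1},{"slide":[35,-67,0],"twist":-0.82,"jaw":-1},{"slide":[35,-67,0],"twist":-0.82,"jaw":-1},{"slide":[35,-67,0],"twist":-0.82,"jaw":-1},{"slide":[35,-67,0],"twist":-0.82,"jaw":-1},{"slide":[35,-67,0],"twist":-0.82,"jaw":-1},{"slide":[35,-67,0],"twist":-0.82,"jaw":-1},{"slide":[35,-67,0],"twist":-0.82,"jaw":-1},{"slide":[35,-67,0],"twist":-0.82,"jaw":-1},{"slide":[35,-67,0],"twist":-0.82,"jaw":-1},{"slide":[35,-67,0],"twist":-0.82,"jaw":-1},{"slide":[35,-67,0],"twist":-0.82,"jaw":-1}]' 30
python3 - <<'E'
from h import *
im,d,K,D,P=snap('wrist','w1.png')
X=cloud(d,K,D,P); np.savez('pics/w1.npz',im=im,X=X)
for t in ['dipper_handle','dipper_mouth','port','tube_mark']:
    for q in arm.look_for('wrist',t)[:2]:
        W=toW(P,q['location']);print(t,round(q['p'],2),W.round(3),proj(W,K,D,P)[0].round())
o=arm.get_obs();print(o['t'],o['eef_pos'],np.round(o['tool_rot'],3).tolist(),np.round(o['joints'],2))
E
```

```text
t: 3.1
eef_pos: [0.6234, -0.0512, 0.2222]
tool_rot: [[0.944, 0.329, -0.001], [0.329, -0.944, 0.001], [-0.0, -0.002, -1.0]]
contact_force: [0.3, 0.3, 0.3]
gripper_width: 1.001
dipper_handle 0.95 [0.594 0.05  0.058] [258.  75.]
dipper_mouth 0.94 [0.592 0.049 0.06 ] [256.  75.]
tube_mark 0.6 [ 0.434 -0.087  0.066] [ 75. 152.]
3.35 [ 0.62362888 -0.05134201  0.22273246] [[0.944, 0.329, 0.0], [0.329, -0.944, 0.001], [0.0, -0.001, -1.0]] [-0.28  0.4   0.41  1.68 -0.18  1.1   0.51]
```

View pics/w1.png

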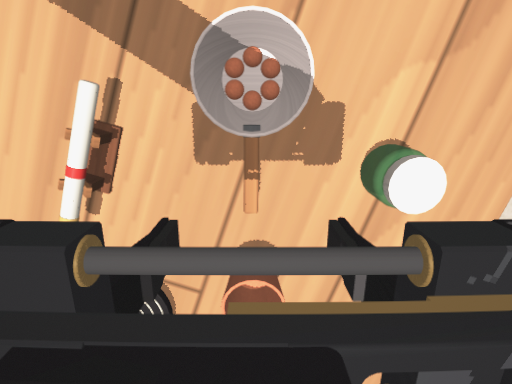

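The wrist view shows the small dipper with six beads (cup at 252,75) and its handle hanging straight down to (251,212). The tube is at left, with the red mark at (76,172).

Run:
```python
import numpy as np,cv2
from scipy.optimize import least_squares
f=np.load('pics/w1.npz');im=f['im'].astype(float);X=f['X'];x,y,z=np.moveaxis(X,-1,0)
sat=im.max(2)-im.min(2)
m=(x>.5)&(x<.68)&(y>-.03)&(y<.12)&(z>.070)&(z<.082)&(sat<40)
p=X[m][:,:2]
s=least_squares(lambda q:np.hypot(p[:,0]-q[0],p[:,1]-q[1])-q[2],[.595,.04,.06],loss='soft_l1',f_scale=.002);c=s.x[:2]
print('rim',len(p),s.x.round(4),np.median(X[m][:,2]))
r=np.hypot(x-c[0],y-c[1])
m=(r>.065)&(r<.15)&(z>.06)&(z<.08)&(y<0)&(x>.58)&(x<.66)
p=X[m];print('handle',len(p),p.mean(0),r[m].max(),np.median(p[:,2]),cv2.fitLine(p[:,:2].astype(np.float32),cv2.DIST_L2,0,.01,.01).ravel().round(4))
k=p[:,:2].mean(0)-c;print(np.degrees(np.arctan2(k[1],k[0])))
m=(x>.36)&(x<.52)&(y>-.24)&(y<.02)&(z>.060)&(z<.08);p=X[m]
print('tube',len(p),p.min(0).round(3),p.max(0).round(3),cv2.fitLine(p[:,:2].astype(np.float32),cv2.DIST_L2,0,.01,.01).ravel().round(4))
R=m&(im[...,0]>120)&(im[...,1]<70)&(im[...,2]<70);print('red',R.sum(),X[R].mean(0))
```

```text
rim 2277 [0.5882 0.047  0.0575] 0.07356219083076448
handle 1042 [ 0.62087203 -0.05114083  0.06809778] 0.14560526414056504 0.06815057879330655 [ 0.3157 -0.9489  0.6209 -0.0511]
-71.60576670256802
tube 2150 [ 0.42  -0.175  0.06 ] [ 0.444 -0.012  0.066] [ 0.0398 -0.9992  0.4329 -0.0873]
red 17 [ 0.44105311 -0.11114992  0.06135283]
```

```bash
python3 -m jog '[{"slide":[-0.25,-0.1,-5],"twist":-0.014,"jaw":-1},{"slide":[-0.25,-0.1,-10],"twist":-0.014,"jaw":-1},{"slide":[-0.25,-0.1,-15],"twist":-0.014,"jaw":-1},{"slide":[-0.25,-0.1,-18.5],"twist":-0.014,"jaw":-1},{"slide":[-0.25,-0.1,-18.5],"twist":-0.014,"jaw":-1},{"slide":[-0.25,-0.1,-18.5],"twist":-0.014,"jaw":1},{"slide":[-0.25,-0.1,-18.5],"twist":-0.014,"jaw":1},{"slide":[-0.25,-0.1,-18.5],"twist":-0.014,"jaw":1},{"slide":[-0.25,-0.1,-18.5],"twist":-0.014,"jaw":1},{"slide":[-0.25,-0.1,-18.5],"twist":-0.014,"jaw":1},{"slide":[-0.25,-0.1,-18.5],"twist":-0.014,"jaw":1},{"slide":[-0.25,-0.1,-18.5],"twist":-0.014,"jaw":1}]' 50
```

```text
t: 4.55
eef_pos: [0.6214, -0.054, 0.0378]
tool_rot: [[0.95, 0.314, 0.0], [0.314, -0.95, 0.0], [0.0, -0.0, -1.0]]
contact_force: [-0.4, -0.5, -0.4]
gripper_width: 0.445
```

```bash
python3 -m jog '[{"slide":[0,0,0],"twist":0,"jaw":1},{"slide":[0,0,0],"twist":0,"jaw":1},{"slide":[0,0,0],"twist":0,"jaw":1},{"slide":[0,0,0],"twist":0,"jaw":1},{"slide":[0,0,0],"twist":0,"jaw":1},{"slide":[0,0,0],"twist":0,"jaw":1}]'
```

```text
t: 5.15
eef_pos: [0.6214, -0.054, 0.0375]
tool_rot: [[0.95, 0.314, 0.0], [0.314, -0.95, 0.0], [0.0, -0.0, -1.0]]
contact_force: [0.7, 0.9, -1.3]
gripper_width: 0.176
```

```bash
python3 -m jog '[{"slide":[0,0,1],"twist":0,"jaw":1},{"slide":[0,0,2],"twist":0,"jaw":1},{"slide":[0,0,4],"twist":0,"jaw":1},{"slide":[0,0,6],"twist":0,"jaw":1},{"slide":[0,0,6],"twist":0,"jaw":1}]' 60
python3 - <<'E'
from h import *
snap('side','s2.png')
im=cv2.imread('pics/s2.png'); cv2.imwrite('pics/s2c.png',cv2.resize(im[60:260,180:380],None,fx=3,fy=3))
E
```

```text
t: 5.65
eef_pos: [0.6237, -0.0545, 0.1011]
tool_rot: [[0.95, 0.314, 0.007], [0.314, -0.95, -0.0], [0.006, 0.002, -1.0]]
contact_force: [1.6, -0.5, -0.6]
gripper_width: 0.173
```

View pics/s2c.png

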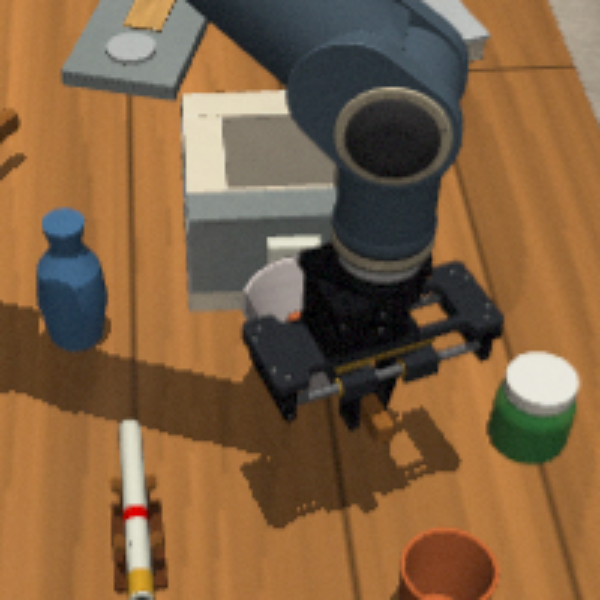

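```bash
python3 -m jog '[{"slide":[0,0,2],"twist":0,"jaw":1},{"slide":[0,0,5],"twist":0,"jaw":1},{"slide":[-0.3,1,8],"twist":-0.03,"jaw":1},{"slide":[-0.6,3,11],"twist":-0.07,"jaw":1},{"slide":[-1,5,14],"twist":-0.11,"jaw":1},{"slide":[-1.3,7.5,16.5],"twist":-0.15,"jaw":1},{"slide":[-1.6,10,17.8],"twist":-0.19,"jaw":1},{"slide":[-1.9,12.5,18],"twist":-0.23,"jaw":1},{"slide":[-2.2,15,18],"twist":-0.27,"jaw":1},{"slide":[-2.5,17.5,18],"twist":-0.3,"jaw":1},{"slide":[-2.7,20,18],"twist":-0.32,"jaw":1},{"slide":[-2.9,22,18],"twist":-0.32,"jaw":1},{"slide":[-3,24,18],"twist":-0.32,"jaw":1},{"slide":[-3,25.5,18],"twist":-0.32,"jaw":1},{"slide":[-3,26.4,18],"twist":-0.32,"jaw":1},{"slide":[-3,26.4,18],"twist":-0.32,"jaw":1},{"slide":[-3,26.4,18],"twist":-0.32,"jaw":1}]' 60
python3 - <<'E'
from h import *
im,d,K,D,P=snap('wrist','w3.png');np.savez('pics/w3.npz',im=im,X=cloud(d,K,D,P))
im,d,K,D,P=snap('side','s3.png')
a=cv2.imread('pics/w3.png');b=cv2.imread('pics/s3.png');cv2.imwrite('pics/c3.png',cv2.resize(np.hstack([a[:,60:460],b[0:384,120:440]]),None,fx=1.1,fy=1.1))
E
```

```text
t: 7.4
eef_pos: [0.5914, 0.2088, 0.2773]
tool_rot: [[1.0, -0.002, -0.0], [-0.002, -1.0, -0.001], [-0.0, 0.001, -1.0]]
contact_force: [0.2, 0.1, -2.5]
gripper_width: 0.178
```

View pics/c3.png

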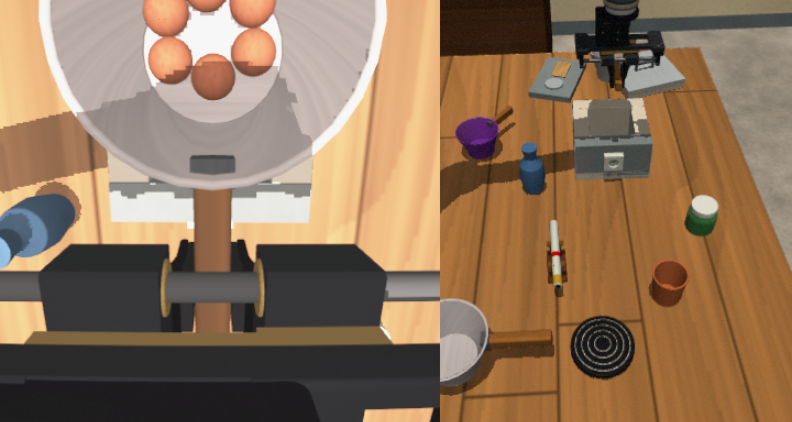

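The wrist view shows the dipper level with all six beads, centred over the kiln. Now I loosen the grip so the cup swings down.

```bash
cat > tilt.py <<'E'
from h import *
import sys
o=arm.get_obs()
im,d,K,D,P=snap('wrist',sys.argv[1]+'.png');X=cloud(d,K,D,P);np.savez('pics/'+sys.argv[1]+'.npz',im=im,X=X)
# fit handle top strip / report
T=np.eye(4);T[:3,:3]=o['tool_rot'];T[:3,3]=o['eef_pos'];
Y=(X.reshape(-1,3)-T[:3,3])@T[:3,:3]
c=im.reshape(-1,3).astype(float)
m=(abs(Y[:,0])<.012)&(c[:,0]>c[:,2]*1.5)&(Y[:,2]<.2)&(Y[:,2]>-.1)&(abs(Y[:,1])<.12)
p=Y[m]
if len(p)>20:
    l=cv2.fitLine(p[:,1:].astype(np.float32),cv2.DIST_HUBER,0,.001,.01).ravel()
    print('handle pts',len(p),'dir(y,z)',l[:2].round(3),'tilt deg',np.degrees(np.arctan2(abs(l[1]),abs(l[0]))).round(1),l[2:].round(3))
print(o['t'],o['gripper_width'],np.round(o['torque'],2),np.round(o['contact_force'],2))
E
python3 tilt.py w4a
python3 -m jog '[{"slide":[0,0,0],"twist":0,"jaw":1},{"slide":[0,0,0],"twist":0,"jaw":1}]' 15
python3 tilt.py w4b
python3 -m jog '[{"slide":[0,0,0],"twist":0,"jaw":1},{"slide":[0,0,0],"twist":0,"jaw":1}]' 9
python3 tilt.py w4c
```

```text
handle pts 6566 dir(y,z) [ 0.871 -0.492] tilt deg 29.5 [-0.042 -0.026]
7.5 0.17715688781650074 [-0.33  0.05 -0.07] [ 0.91  0.06 -2.36]
t: 7.75
eef_pos: [0.5915, 0.2097, 0.2778]
tool_rot: [[1.0, -0.002, 0.0], [-0.002, -1.0, 0.001], [0.0, -0.001, -1.0]]
contact_force: [0.1, -0.7, -1.7]
gripper_width: 0.182
handle pts 6419 dir(y,z) [ 0.513 -0.858] tilt deg 59.1 [-0.037 -0.004]
7.75 0.1822397493572719 [-0.22  0.1   0.01] [ 0.07 -0.67 -1.74]
t: 8.0
eef_pos: [0.5913, 0.2099, 0.2775]
tool_rot: [[1.0, -0.001, -0.0], [-0.001, -1.0, 0.0], [-0.0, -0.0, -1.0]]
contact_force: [0.7, 0.4, -1.7]
gripper_width: 0.184
handle pts 5315 dir(y,z) [ 0.145 -0.989] tilt deg 81.7 [-0.023 -0.019]
8.0 0.18376412493599267 [-0.16  0.03 -0.01] [ 0.67  0.39 -1.72]
```

```bash
python3 - <<'E'
from h import *
im,d,K,D,P=snap('scene','sc4.png')
a=cv2.imread('pics/w4c.png');b=cv2.imread('pics/sc4.png');cv2.imwrite('pics/c4.png',cv2.resize(np.hstack([a[:,60:460],cv2.resize(b[150:358,200:376],(325,384))]),None,fx=1.1,fy=1.1))
E
python3 tilt.py w4d
```

```text
handle pts 5316 dir(y,z) [ 0.093 -0.996] tilt deg 84.6 [-0.024 -0.033]
8.1 0.1799920193902325 [-0.14  0.06 -0.  ] [-1.06  1.09 -2.78]
```

View pics/c4.png

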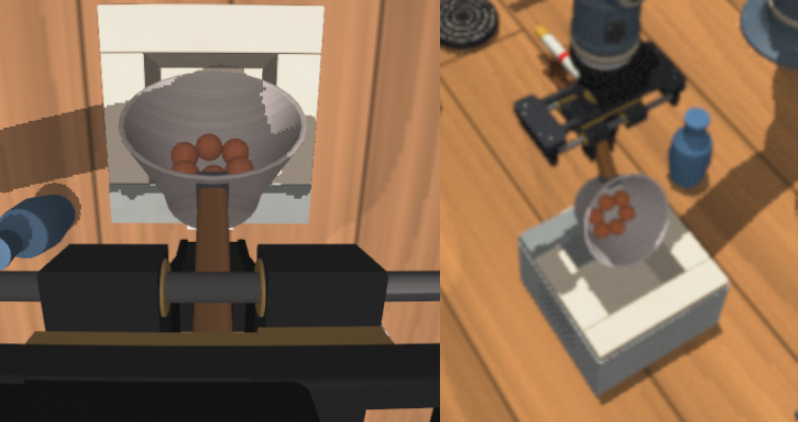

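About 40° tipped and creeping in the grip; the beads are still in. I continue with less force.

```bash
python3 -m jog '[{"slide":[0,0,0],"twist":0,"jaw":1},{"slide":[0,0,0],"twist":0,"jaw":1},{"slide":[0,0,0],"twist":0,"jaw":1},{"slide":[0,0,0],"twist":0,"jaw":1}]' 7
python3 - <<'E'
from h import *
snap('wrist','w5.png');snap('scene','sc5.png')
a=cv2.imread('pics/w5.png');b=cv2.imread('pics/sc5.png');cv2.imwrite('pics/c5.png',cv2.resize(np.hstack([a[:,60:460],cv2.resize(b[150:358,200:376],(325,384))]),None,fx=1.1,fy=1.1))
E
```

```text
t: 8.55
eef_pos: [0.5914, 0.21, 0.2776]
tool_rot: [[1.0, -0.001, 0.0], [-0.001, -1.0, 0.0], [0.0, -0.0, -1.0]]
contact_force: [0.4, 0.2, -2.3]
gripper_width: 0.181
```

View pics/c5.png

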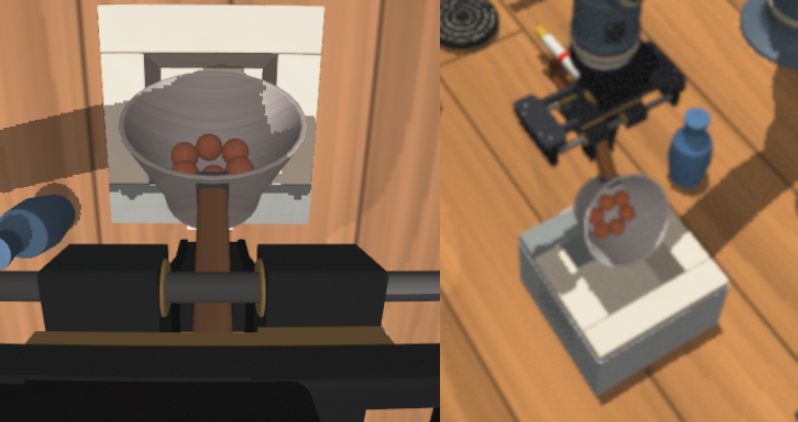

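```bash
python3 -m jog '[{"slide":[0,0,0],"twist":0,"jaw":1},{"slide":[0,0,0],"twist":0,"jaw":1},{"slide":[0,0,0],"twist":0,"jaw":1}]' 4
python3 - <<'E'
from h import *
snap('wrist','w6.png');snap('scene','sc6.png')
a=cv2.imread('pics/w6.png');b=cv2.imread('pics/sc6.png');cv2.imwrite('pics/c6.png',cv2.resize(np.hstack([a[:,60:460],cv2.resize(b[150:358,200:376],(325,384))]),None,fx=1.1,fy=1.1))
E
```

```text
t: 8.95
eef_pos: [0.5913, 0.21, 0.2776]
tool_rot: [[1.0, -0.001, 0.0], [-0.001, -1.0, -0.0], [0.0, 0.0, -1.0]]
contact_force: [-0.2, 0.1, -1.9]
gripper_width: 0.187
```

View pics/c6.png

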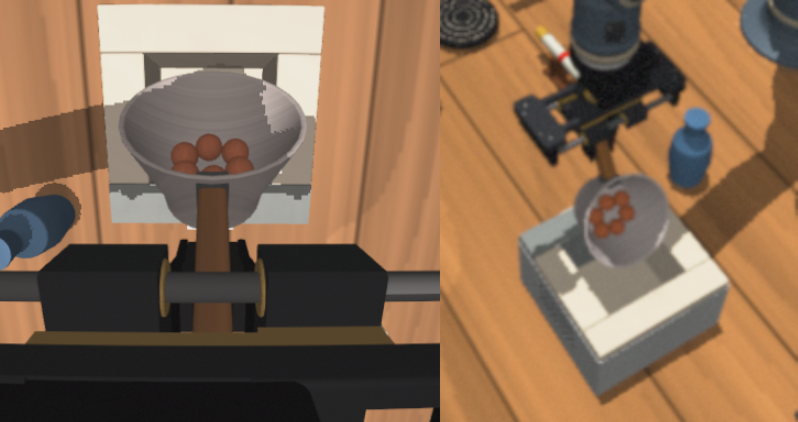

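Run:
```python
from h import *
im,d,K,D,P=snap('wrist','w7.png')
o=arm.get_obs();X=cloud(d,K,D,P)
R=np.array(o['tool_rot']);Y=(X-o['eef_pos'])@R   # tool frame: y toward robot? z down
c=im.astype(float)
print('cam in tool',((P[:3,3]-o['eef_pos'])@R).round(3))
for r in range(140,330,8):
    u=252
    print(r,Y[r,u].round(4),im[r,u])
```

```text
cam in tool [-0.    -0.073 -0.161]
140 [-0.001  -0.0453  0.1012] [112  67  49]
148 [-0.0011 -0.0369  0.1118] [117 109 106]
156 [-0.0008 -0.0436  0.0238] [70 60 57]
164 [-0.0007 -0.041   0.0105] [103  95  92]
172 [-0.0008 -0.0357  0.013 ] [89 63 43]
180 [-0.0007 -0.0322  0.0074] [89 62 43]
188 [-0.0007 -0.0287  0.0028] [89 61 42]
196 [-0.0007 -0.0259 -0.0039] [88 61 42]
204 [-0.0007 -0.0223 -0.0067] [89 62 43]
212 [-0.0007 -0.0191 -0.0106] [88 61 43]
220 [-0.0007 -0.0169 -0.0166] [88 61 42]
228 [-0.0007 -0.0142 -0.0207] [88 61 42]
236 [-0.0007 -0.0114 -0.0242] [88 62 43]
244 [-0.0007 -0.0089 -0.0282] [89 61 42]
252 [-0.0005 -0.0331 -0.0836] [57 55 55]
260 [-0.0005 -0.0319 -0.0862] [67 64 64]
268 [-0.0005 -0.0301 -0.0874] [65 63 63]
276 [-0.0006  0.0001 -0.042 ] [89 60 42]
284 [-0.0006  0.0023 -0.045 ] [89 61 43]
292 [-0.0006  0.0036 -0.0491] [89 63 43]
300 [-0.0006  0.0069 -0.05  ] [89 62 42]
308 [-0.0004 -0.0246 -0.0973] [87 70 43]
316 [-0.0004 -0.0262 -0.1024] [27 28 28]
324 [-0.0004 -0.0263 -0.1052] [29 28 28]
```

View pics/w7.png

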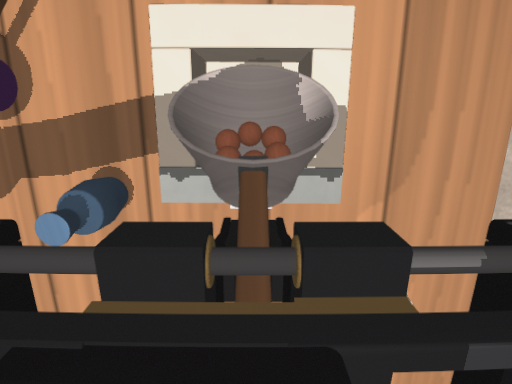

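Tilt is about 56° with friction holding it, so gravity alone won't finish. I'll press the lower rim against the chamber's far wall to tip it further.

```bash
python3 -m jog '[{"slide":[0,0.8,-2],"twist":0,"jaw":1},{"slide":[0,1.5,-4],"twist":0,"jaw":1},{"slide":[0,1.5,-5.5],"twist":0,"jaw":1},{"slide":[0,2.2,-5.8],"twist":0,"jaw":1},{"slide":[0,3,-5.6],"twist":0,"jaw":1},{"slide":[0,3.8,-5.3],"twist":0,"jaw":1},{"slide":[0,4.5,-5],"twist":0,"jaw":1},{"slide":[0,4.5,-5],"twist":0,"jaw":1}]' 7
python3 - <<'E'
from h import *
snap('wrist','w8.png');snap('scene','sc8.png')
a=cv2.imread('pics/w8.png');b=cv2.imread('pics/sc8.png');cv2.imwrite('pics/c8.png',cv2.resize(np.hstack([a[:,60:460],cv2.resize(b[150:358,200:376],(325,384))]),None,fx=1.1,fy=1.1))
E
```

```text
t: 9.9
eef_pos: [0.592, 0.2571, 0.2291]
tool_rot: [[1.0, 0.001, 0.003], [0.001, -1.0, 0.002], [0.003, -0.002, -1.0]]
contact_force: [0.3, 0.2, -1.5]
gripper_width: 0.183
```

View pics/c8.png

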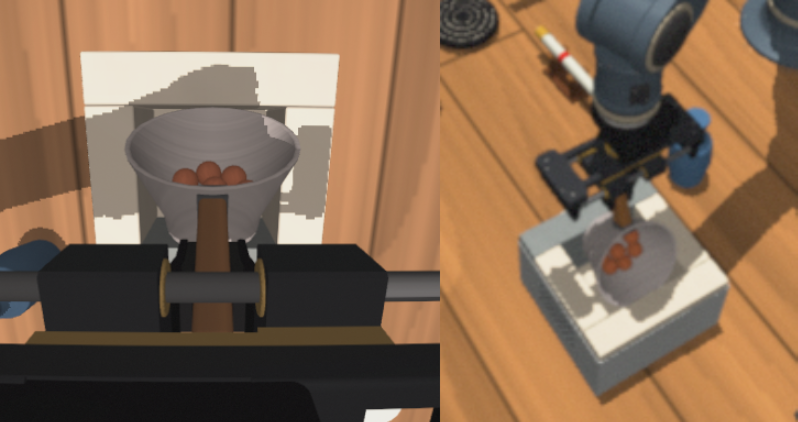

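The rim has reached the far wall and the tilt is growing; the beads are still inside. I continue the push.

```bash
python3 -m jog '[{"slide":[0,0.6,0.2],"twist":0,"jaw":1},{"slide":[0,1.2,0.5],"twist":0,"jaw":1},{"slide":[0,1.8,0.7],"twist":0,"jaw":1},{"slide":[0,2.5,0.9],"twist":0,"jaw":1},{"slide":[0,3.2,1.1],"twist":0,"jaw":1},{"slide":[0,4,1.4],"twist":0,"jaw":1},{"slide":[0,4,1.4],"twist":0,"jaw":1}]' 7
python3 - <<'E'
from h import *
snap('wrist','w9.png');snap('scene','sc9.png')
a=cv2.imread('pics/w9.png');b=cv2.imread('pics/sc9.png');cv2.imwrite('pics/c9.png',cv2.resize(np.hstack([a[:,60:460],cv2.resize(b[150:358,200:376],(325,384))]),None,fx=1.1,fy=1.1))
E
```

```text
t: 10.7
eef_pos: [0.5911, 0.2973, 0.2419]
tool_rot: [[1.0, 0.001, 0.001], [0.001, -1.0, 0.001], [0.001, -0.001, -1.0]]
contact_force: [-0.3, -0.2, -2.1]
gripper_width: 0.18
```

View pics/c9.png

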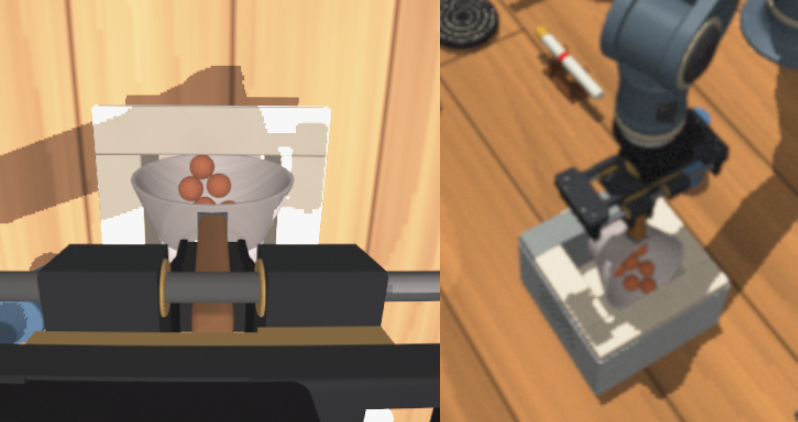

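```bash
python3 -m jog '[{"slide":[0,0.6,0.3],"twist":0,"jaw":1},{"slide":[0,1.2,0.6],"twist":0,"jaw":1},{"slide":[0,1.6,0.7],"twist":0,"jaw":1},{"slide":[0,1.6,0.7],"twist":0,"jaw":1},{"slide":[0,1.6,0.7],"twist":0,"jaw":1}]' 7
python3 - <<'E'
from h import *
im,d,K,D,P=snap('wrist','w10.png');o=arm.get_obs();X=cloud(d,K,D,P);snap('scene','sc10.png')
Y=(X-o['eef_pos'])@np.array(o['tool_rot'])
for r in range(200,308,8): print(r,Y[r,252].round(4),im[r,252])
a=cv2.imread('pics/w10.png');b=cv2.imread('pics/sc10.png');cv2.imwrite('pics/c10.png',cv2.resize(np.hstack([a[:,60:460],cv2.resize(b[150:358,200:376],(325,384))]),None,fx=1.1,fy=1.1))
E
```

```text
t: 11.3
eef_pos: [0.5913, 0.3116, 0.2487]
tool_rot: [[1.0, -0.001, 0.0], [-0.001, -1.0, 0.001], [0.0, -0.001, -1.0]]
contact_force: [0.5, -0.0, -2.4]
gripper_width: 0.183
200 [-0.0009 -0.0133  0.0298] [84 83 83]
208 [-0.0008 -0.0118  0.0178] [108  76  54]
216 [-0.0008 -0.0108  0.0062] [108  76  54]
224 [-0.0008 -0.0105 -0.0056] [107  76  53]
232 [-0.0007 -0.0096 -0.0146] [107  76  54]
240 [-0.0007 -0.0094 -0.0242] [108  77  54]
248 [-0.0005 -0.0344 -0.0835] [71 69 69]
256 [-0.0005 -0.0326 -0.0849] [95 92 91]
264 [-0.0005 -0.0316 -0.0874] [100  97  97]
272 [-0.0005 -0.0284 -0.0862] [91 89 88]
280 [-0.0006 -0.0067 -0.0557] [137  95  66]
288 [-0.0006 -0.0035 -0.0565] [155 107  73]
296 [-0.0006  0.0005 -0.0561] [151 105  72]
304 [-0.0005 -0.0252 -0.0963] [131 104  66]
```

View pics/c10.png

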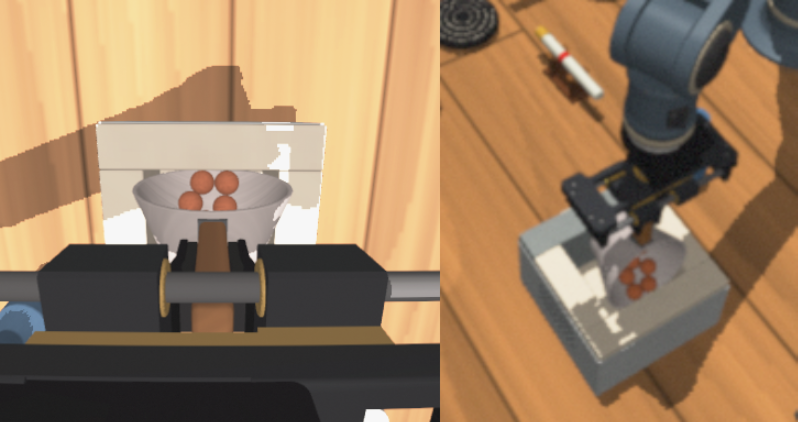

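Tilt is about 87°, with the beads lying against the far wall at the lip. I back off so they drop into the chamber.

```bash
python3 -m jog '[{"slide":[0,-1,0.2],"twist":0,"jaw":1},{"slide":[0,-2,0.5],"twist":0,"jaw":1},{"slide":[0,-3,0.8],"twist":0,"jaw":1},{"slide":[0,-3.6,1],"twist":0,"jaw":1},{"slide":[0,-3.6,1],"twist":0,"jaw":1},{"slide":[0,-3.6,1],"twist":0,"jaw":1}]' 7
python3 - <<'E'
from h import *
im,d,K,D,P=snap('wrist','w11.png');snap('scene','sc11.png')
a=cv2.imread('pics/w11.png');b=cv2.imread('pics/sc11.png');cv2.imwrite('pics/c11.png',cv2.resize(np.hstack([a[:,60:460],cv2.resize(b[150:358,200:376],(325,384))]),None,fx=1.1,fy=1.1))
E
```

```text
t: 12.0
eef_pos: [0.5914, 0.2751, 0.2589]
tool_rot: [[1.0, -0.001, 0.0], [-0.001, -1.0, 0.001], [0.0, -0.001, -1.0]]
contact_force: [-0.1, 0.4, -1.8]
gripper_width: 0.185
```

View pics/c11.png

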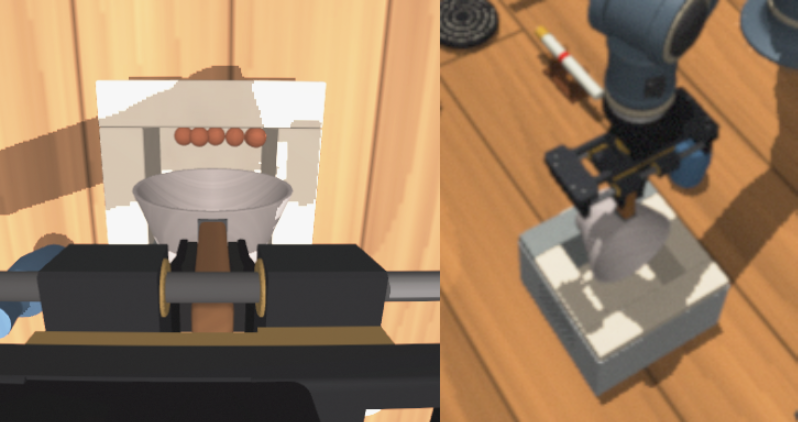

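```bash
python3 -m jog '[{"slide":[0,0,0.5],"twist":0,"jaw":1},{"slide":[0,-0.3,1],"twist":0,"jaw":1},{"slide":[0,-0.5,1.5],"twist":0,"jaw":1}]' 7
python3 - <<'E'
from h import *
im,d,K,D,P=snap('wrist','w12.png');snap('scene','sc12.png')
for n in ['wrist']:
  for i in range(1):
    print([ (round(q['p'],2),toW(P,q['location']).round(3)) for q in arm.look_for(n,'bead0_center')])
a=cv2.imread('pics/w12.png');b=cv2.imread('pics/sc12.png');cv2.imwrite('pics/c12.png',cv2.resize(np.hstack([a[:,60:460],cv2.resize(b[150:358,200:376],(325,384))]),None,fx=1.1,fy=1.1))
E
```

```text
t: 12.4
eef_pos: [0.5915, 0.2699, 0.2741]
tool_rot: [[1.0, -0.001, 0.0], [-0.001, -1.0, -0.0], [0.0, 0.0, -1.0]]
contact_force: [-0.7, -0.5, -2.0]
gripper_width: 0.179
[(0.7, array([0.554, 0.327, 0.043]))]
```

View pics/c12.png

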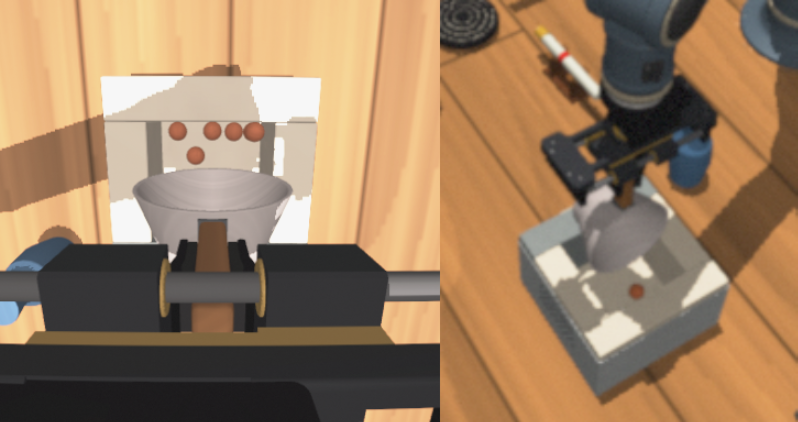

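Five beads are visible in the chamber; the sixth is probably hidden under the cup. Next I right the dipper by drawing its base against the near wall's top edge.

```bash
python3 -m jog '[{"slide":[0,1.5,-1.5],"twist":0,"jaw":1},{"slide":[0,1.5,-3.4],"twist":0,"jaw":1},{"slide":[0,0.1,-3.5],"twist":0,"jaw":1},{"slide":[0,-1.4,-3.2],"twist":0,"jaw":1},{"slide":[0,-2.8,-3],"twist":0,"jaw":1},{"slide":[0,-4.6,-3],"twist":0,"jaw":1},{"slide":[0,-6.5,-3.1],"twist":0,"jaw":1},{"slide":[0,-8,-3.8],"twist":0,"jaw":1},{"slide":[0,-9.5,-4.6],"twist":0,"jaw":1},{"slide":[0,-9.5,-4.6],"twist":0,"jaw":1}]' 20
python3 - <<'E'
from h import *
im,d,K,D,P=snap('wrist','w13.png');snap('scene','sc13.png');o=arm.get_obs();X=cloud(d,K,D,P)
Y=(X-o['eef_pos'])@np.array(o['tool_rot'])
for r in range(100,308,12): print(r,Y[r,252].round(4),im[r,252])
a=cv2.imread('pics/w13.png');b=cv2.imread('pics/sc13.png');cv2.imwrite('pics/c13.png',cv2.resize(np.hstack([a[:,60:460],cv2.resize(b[150:358,200:376],(325,384))]),None,fx=1.1,fy=1.1))
E
```

```text
t: 13.55
eef_pos: [0.5918, 0.1705, 0.2268]
tool_rot: [[1.0, -0.006, 0.0], [-0.006, -1.0, -0.003], [0.0, 0.003, -1.0]]
contact_force: [-0.1, -0.8, -2.3]
gripper_width: 0.183
100 [ 0.0006 -0.076   0.112 ] [130 121 116]
112 [ 0.0005 -0.0659  0.1041] [140 130 126]
124 [ 0.0005 -0.0563  0.0941] [140 130 126]
136 [ 0.0005 -0.0538  0.0141] [67 66 67]
148 [ 0.0005 -0.048   0.0052] [91 85 83]
160 [ 0.0005 -0.0421  0.0006] [103  72  50]
172 [ 0.0005 -0.0362 -0.0031] [103  71  50]
184 [ 0.0004 -0.031  -0.0088] [103  71  49]
196 [ 0.0004 -0.0257 -0.013 ] [103  72  50]
208 [ 0.0004 -0.0212 -0.0191] [103  72  50]
220 [ 0.0004 -0.0164 -0.0233] [102  71  49]
232 [ 0.0003 -0.0122 -0.0282] [103  71  49]
244 [ 0.0003 -0.0084 -0.0332] [103  72  49]
256 [ 0.0005 -0.0303 -0.0866] [68 67 66]
268 [ 0.0005 -0.0274 -0.0879] [72 70 70]
280 [ 0.0003  0.004  -0.044 ] [103  71  50]
292 [ 0.0003  0.0065 -0.0493] [102  70  48]
304 [ 0.0004 -0.0225 -0.0971] [96 77 48]
```

View pics/c13.png

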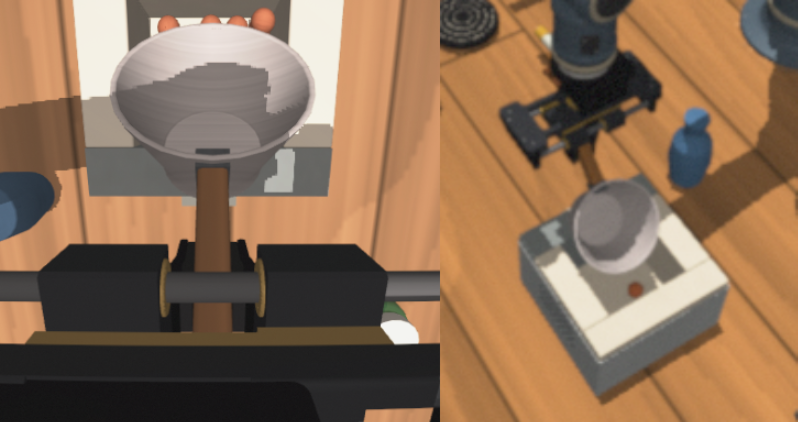

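Righting works: the tilt is now about 43° and the cup is empty. I continue until it lies flat on the near wall.

```bash
python3 -m jog '[{"slide":[0,-1.3,-0.9],"twist":0,"jaw":1},{"slide":[0,-2.6,-1.9],"twist":0,"jaw":1},{"slide":[0,-3.5,-3.1],"twist":0,"jaw":1},{"slide":[0,-4.4,-4.3],"twist":0,"jaw":1},{"slide":[0,-4.9,-5.2],"twist":0,"jaw":1},{"slide":[0,-5.2,-6.0],"twist":0,"jaw":1},{"slide":[0,-5.4,-6.5],"twist":0,"jaw":1},{"slide":[0,-5.5,-6.8],"twist":0,"jaw":1},{"slide":[0,-5.5,-6.8],"twist":0,"jaw":1}]' 20
python3 - <<'E'
from h import *
im,d,K,D,P=snap('wrist','w14.png');snap('scene','sc14.png');o=arm.get_obs();X=cloud(d,K,D,P)
Y=(X-o['eef_pos'])@np.array(o['tool_rot'])
for r in range(100,308,16): print(r,Y[r,252].round(4),im[r,252])
a=cv2.imread('pics/w14.png');b=cv2.imread('pics/sc14.png');cv2.imwrite('pics/c14.png',cv2.resize(np.hstack([a[:,60:460],cv2.resize(b[150:358,200:376],(325,384))]),None,fx=1.1,fy=1.1))
E
```

```text
t: 14.55
eef_pos: [0.5913, 0.1198, 0.1592]
tool_rot: [[1.0, -0.001, -0.0], [-0.001, -1.0, -0.0], [-0.0, 0.0, -1.0]]
contact_force: [0.3, -2.3, 1.4]
gripper_width: 0.18
100 [-0.0006 -0.0758  0.0024] [114 106 103]
116 [-0.0005 -0.0687 -0.0346] [75 75 76]
132 [-0.0005 -0.0626 -0.0394] [137 127 124]
148 [-0.0005 -0.0555 -0.0342] [111  78  52]
164 [-0.0005 -0.0489 -0.0354] [111  76  52]
180 [-0.0005 -0.0422 -0.0367] [110  77  52]
196 [-0.0005 -0.0352 -0.0371] [110  76  51]
212 [-0.0005 -0.0282 -0.0379] [110  77  52]
228 [-0.0006 -0.021  -0.0384] [109  75  51]
244 [-0.0006 -0.0145 -0.041 ] [109  76  52]
260 [-0.0004 -0.0313 -0.0859] [73 70 70]
276 [-0.0006  0.0015 -0.0407] [108  75  51]
292 [-0.0006  0.0088 -0.0423] [109  75  51]
```

View pics/c14.png

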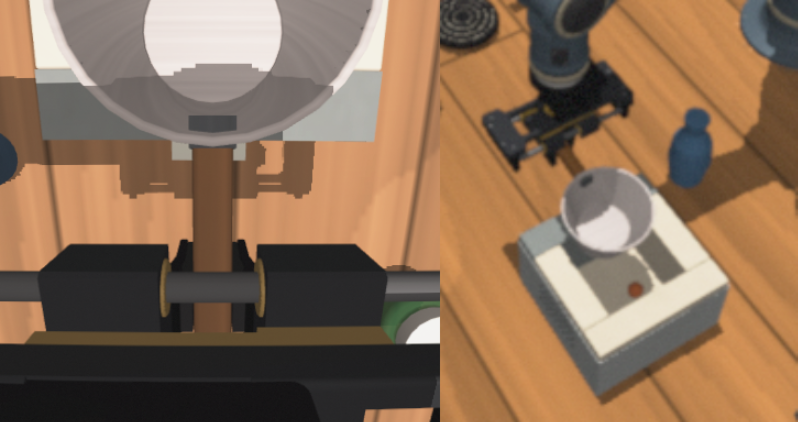

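```bash
python3 -m jog '[{"slide":[0,0,0],"twist":0,"jaw":1},{"slide":[0,0,1.5],"twist":0,"jaw":1},{"slide":[0,0,3],"twist":0,"jaw":1},{"slide":[0,0,4.5],"twist":0,"jaw":1},{"slide":[0,-2,6],"twist":0,"jaw":1},{"slide":[0,-4,6],"twist":0,"jaw":1},{"slide":[0,-4,6],"twist":0,"jaw":1}]' 60
python3 - <<'E'
from h import *
from scipy.optimize import least_squares
im,d,K,D,P=snap('wrist','w15.png');o=arm.get_obs();X=cloud(d,K,D,P);snap('scene','sc15.png')
Y=(X-o['eef_pos'])@np.array(o['tool_rot'])
c=im.astype(float);sat=c.max(2)-c.min(2)
m=(Y[...,2]<-.02)&(Y[...,2]>-.06)&(Y[...,1]<-.045)&(sat<45)&(abs(Y[...,0])<.075)&(c.min(2)>60)
p=Y[m];print(len(p))
s=least_squares(lambda q:np.hypot(p[:,0]-q[0],p[:,1]-q[1])-q[2],[0,-.11,.06],loss='soft_l1',f_scale=.002);print(s.x.round(4))
A=np.c_[p[:,:2],np.ones(len(p))];print(np.linalg.lstsq(A,p[:,2],rcond=None)[0].round(3))
for r in range(130,300,24): print(r,Y[r,252].round(4),im[r,252])
a=cv2.imread('pics/w15.png');b=cv2.imread('pics/sc15.png');cv2.imwrite('pics/c15.png',cv2.resize(np.hstack([a[:,60:460],cv2.resize(b[150:358,200:376],(325,384))]),None,fx=1.1,fy=1.1))
E
```

```text
t: 15.35
eef_pos: [0.5919, 0.0746, 0.2217]
tool_rot: [[1.0, -0.007, 0.003], [-0.007, -1.0, -0.002], [0.003, 0.002, -1.0]]
contact_force: [-0.3, -0.9, -2.0]
gripper_width: 0.176
10437
[ 0.0002 -0.1204  0.0555]
[ 0.    -0.18  -0.047]
130 [-0.0002 -0.0617 -0.0393] [153 141 137]
154 [-0.0003 -0.0513 -0.0345] [114  80  54]
178 [-0.0003 -0.0414 -0.0372] [113  78  54]
202 [-0.0003 -0.0309 -0.038 ] [113  79  54]
226 [-0.0004 -0.0204 -0.0394] [112  78  54]
250 [-0.0002 -0.0319 -0.0851] [61 58 58]
274 [-0.0002 -0.0252 -0.0867] [63 61 61]
298 [-0.0005  0.0136 -0.043 ] [111  76  53]
```

View pics/c15.png

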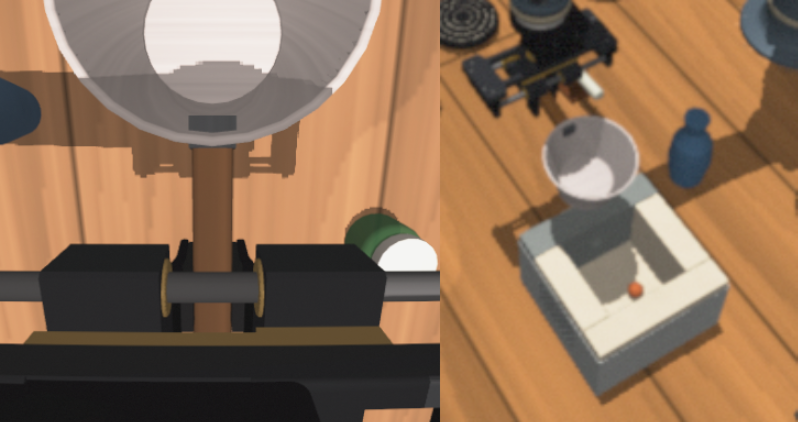

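The dipper is empty; the scene view sees one bead, with the others by the far wall hidden from that side. Now to the wheel.

```bash
python3 -m jog '[{"slide":[-0.3,-2,0],"twist":0,"jaw":1},{"slide":[-0.8,-6,0],"twist":0,"jaw":1},{"slide":[-1.3,-10,0],"twist":0,"jaw":1},{"slide":[-1.8,-14,0],"twist":0,"jaw":1},{"slide":[-2.3,-18,0],"twist":0,"jaw":1},{"slide":[-2.8,-22,0],"twist":0,"jaw":1},{"slide":[-3.3,-26,0],"twist":0,"jaw":1},{"slide":[-3.8,-30,0],"twist":0,"jaw":1},{"slide":[-4.4,-34,0],"twist":0,"jaw":1},{"slide":[-5,-38,0],"twist":0,"jaw":1},{"slide":[-5.6,-42,0],"twist":0,"jaw":1},{"slide":[-6.1,-46,-1],"twist":0,"jaw":1},{"slide":[-6.5,-49,-3],"twist":0,"jaw":1},{"slide":[-6.8,-50.7,-5],"twist":0,"jaw":1},{"slide":[-6.8,-51.2,-7],"twist":0,"jaw":1},{"slide":[-6.8,-51.2,-9],"twist":0,"jaw":1},{"slide":[-6.8,-51.2,-9],"twist":0,"jaw":1},{"slide":[-6.8,-51.2,-9],"twist":0,"jaw":1}]' 60
python3 - <<'E'
from h import *
im,d,K,D,P=snap('side','s16.png');X=cloud(d,K,D,P);
for t in ['wheel_top','bead0_center']:
  print(t,[ (round(q['p'],2),toW(P,q['location']).round(3)) for q in arm.look_for('side',t)])
a=cv2.imread('pics/s16.png');cv2.imwrite('pics/c16.png',np.hstack([a[60:360,150:400],cv2.resize(a[70:170,220:330],(440,400))[:300]]))
o=arm.get_obs();print(o['joints'].round(2) if hasattr(o['joints'],'round') else o['joints'])
E
```

```text
t: 17.25
eef_pos: [0.5241, -0.4314, 0.1296]
tool_rot: [[1.0, 0.0, 0.0], [0.0, -1.0, 0.001], [0.0, -0.001, -1.0]]
contact_force: [-0.1, -0.3, -1.7]
gripper_width: 0.171
wheel_top [(0.62, array([ 0.472, -0.291,  0.03 ]))]
bead0_center []
[ 0.28  0.6   0.52  1.64 -0.34  0.99  0.91]
```

View pics/c16.png

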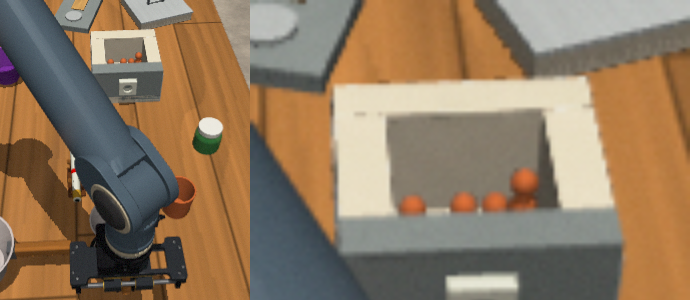

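The side view shows the beads in the chamber. I lower onto the wheel.

```bash
python3 -m jog '[{"slide":[0,-0.4,-2],"twist":0,"jaw":1},{"slide":[0,-0.5,-4],"twist":0,"jaw":1},{"slide":[0,-0.5,-5],"twist":0,"jaw":1},{"slide":[0,-0.5,-6],"twist":0,"jaw":1},{"slide":[0,-0.5,-6.6],"twist":0,"jaw":1},{"slide":[0,-0.5,-7.1],"twist":0,"jaw":1},{"slide":[0,-0.5,-7.1],"twist":0,"jaw":1}]' 25
python3 - <<'E'
from h import *
im,d,K,D,P=snap('wrist','w17.png');o=arm.get_obs();X=cloud(d,K,D,P)
Y=(X-o['eef_pos'])@np.array(o['tool_rot'])
for r in range(130,300,24): print(r,Y[r,252].round(4),X[r,252,2].round(4),im[r,252])
E
```

```text
t: 18.1
eef_pos: [0.5236, -0.4377, 0.0591]
tool_rot: [[1.0, -0.002, 0.001], [-0.002, -1.0, -0.001], [0.001, 0.001, -1.0]]
contact_force: [0.9, -2.6, 3.0]
gripper_width: 0.178
130 [-0.0006 -0.0643 -0.0438] 0.103 [222 211 205]
154 [-0.0007 -0.0543 -0.0394] 0.0986 [160 111  77]
178 [-0.0007 -0.0443 -0.0394] 0.0986 [158 110  76]
202 [-0.0007 -0.0338 -0.0395] 0.0987 [158 109  76]
226 [-0.0007 -0.0235 -0.041 ] 0.1003 [157 109  76]
250 [-0.0006 -0.033  -0.0823] 0.1416 [86 83 83]
274 [-0.0005 -0.0271 -0.0854] 0.1447 [91 87 87]
298 [-0.0007  0.012  -0.0415] 0.1008 [155 108  74]
```

View pics/w17.png

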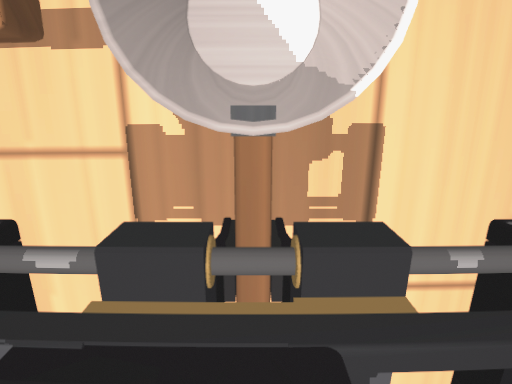

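```bash
python3 -m jog '[{"slide":[0,0,-0.3],"twist":0,"jaw":1},{"slide":[0,0,-0.4],"twist":0,"jaw":1},{"slide":[0,0,-0.4],"twist":0,"jaw":0.3},{"slide":[0,0,-0.4],"twist":0,"jaw":0.0},{"slide":[0,0,-0.4],"twist":0,"jaw":-0.2},{"slide":[0,0,-0.4],"twist":0,"jaw":-0.2},{"slide":[0,0,-0.4],"twist":0,"jaw":-0.2}]' 10
python3 - <<'E'
from h import *
im,d,K,D,P=snap('wrist','w18.png');o=arm.get_obs();X=cloud(d,K,D,P)
for r in range(130,300,24): print(r,X[r,252].round(4),im[r,252])
c=im.astype(float);sat=c.max(2)-c.min(2);z=X[...,2]
m=(z>.09)&(z<.115)&(sat<45)&(X[...,1]>-.39)
p=X[m]
from scipy.optimize import least_squares
s=least_squares(lambda q:np.hypot(p[:,0]-q[0],p[:,1]-q[1])-q[2],[.52,-.315,.06],loss='soft_l1',f_scale=.002);print(len(p),s.x.round(4))
E
```

```text
t: 18.85
eef_pos: [0.5234, -0.4369, 0.0545]
tool_rot: [[1.0, -0.001, -0.0], [-0.001, -1.0, 0.0], [-0.0, -0.0, -1.0]]
contact_force: [-0.1, -0.3, 0.0]
gripper_width: 0.543
130 [ 0.5228 -0.3725  0.0988] [206 190 184]
154 [ 0.5228 -0.3827  0.0928] [157 109  76]
178 [ 0.5228 -0.3924  0.0946] [156 109  75]
202 [ 0.5228 -0.4032  0.0934] [156 110  76]
226 [ 0.5227 -0.4142  0.0933] [156 108  75]
250 [ 0.5229 -0.4036  0.1374] [85 83 82]
274 [ 0.5229 -0.4095  0.1405] [90 87 87]
298 [ 0.5227 -0.4502  0.094 ] [154 107  74]
9878 [ 0.5235 -0.3151  0.0565]
```

View pics/w18.png

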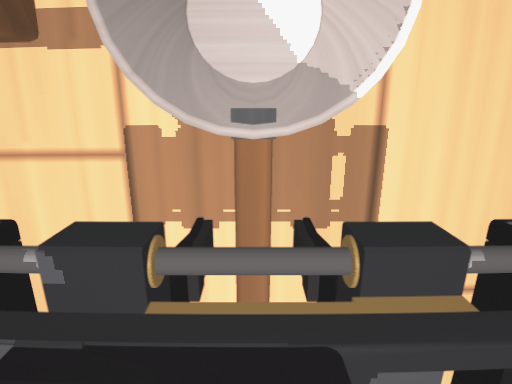

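The dipper stands level on the wheel, its axis at about (0.5235, −0.315), with the fingers clear. I rise and go above the tube's tail.

```bash
python3 -m jog '[{"slide":[0,0,1],"twist":0,"jaw":-0.2},{"slide":[0,0,4],"twist":0,"jaw":-0.2},{"slide":[0,0,8],"twist":0,"jaw":-0.2},{"slide":[0,0,12],"twist":0,"jaw":-0.2},{"slide":[0,0,15],"twist":0,"jaw":-0.2},{"slide":[-2,5,15],"twist":0.04,"jaw":-0.2},{"slide":[-4,10,15],"twist":0.04,"jaw":-0.2},{"slide":[-6,15,15],"twist":0.04,"jaw":-0.2},{"slide":[-7,20,15],"twist":0.04,"jaw":-0.2},{"slide":[-8.8,25,15],"twist":0.04,"jaw":-0.2},{"slide":[-8.8,27.9,15],"twist":0.04,"jaw":-0.2},{"slide":[-8.8,27.9,15],"twist":0.04,"jaw":-0.2},{"slide":[-8.8,27.9,15],"twist":0.04,"jaw":-0.2}]' 40
python3 - <<'E'
from h import *
im,d,K,D,P=snap('wrist','w19.png');o=arm.get_obs();X=cloud(d,K,D,P);np.savez('pics/w19.npz',im=im,X=X)
snap('side','s19.png')
x,y,z=np.moveaxis(X,-1,0);c=im.astype(float)
m=(x>.36)&(x<.5)&(y>-.24)&(y<.02)&(z>.060)&(z<.08);p=X[m]
print('tube',len(p),p.min(0).round(4),p.max(0).round(4),cv2.fitLine(p[:,:2].astype(np.float32),cv2.DIST_L2,0,.001,.001).ravel().round(4),p[:,2].max())
R=m&(c[...,0]>c[...,1]*2.5)&(c[...,0]>90);print('red',R.sum(),X[R].mean(0).round(4), X[R][:,1].min(),X[R][:,1].max())
print(o['eef_pos'],np.round(o['joints'],2))
E
```

```text
t: 20.2
eef_pos: [0.4357, -0.1575, 0.2055]
tool_rot: [[0.999, 0.041, 0.002], [0.041, -0.999, 0.0], [0.002, -0.0, -1.0]]
contact_force: [0.6, -1.3, 0.6]
gripper_width: 0.602
tube 2973 [ 0.4198 -0.192   0.06  ] [ 0.4436 -0.0124  0.0668] [ 0.0417 -0.9991  0.4314 -0.0973] 0.06678630809663011
red 189 [ 0.4321 -0.1125  0.0633] -0.1180825820900527 -0.1074353063395736
[ 0.43570947 -0.15868284  0.20538158] [-0.21  0.14  0.52  2.06 -0.09  0.96  0.4 ]
```

View pics/w19.png

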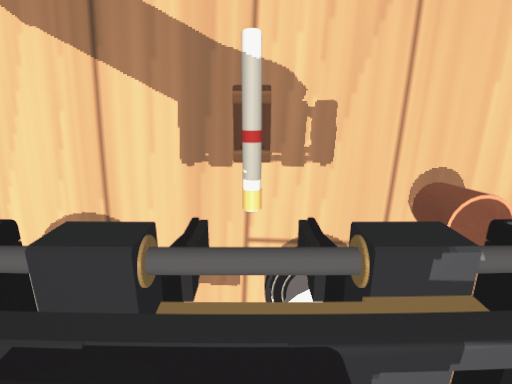

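View pics/s19.png

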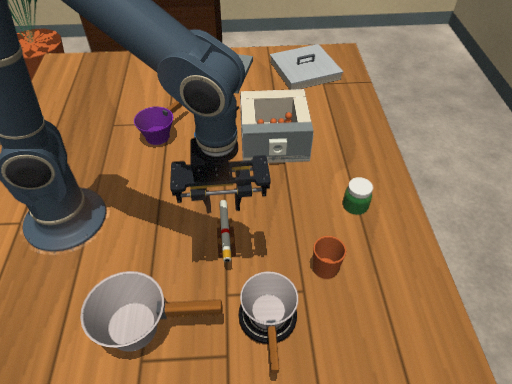

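```bash
python3 -m jog '[{"slide":[-0.17,-0.25,-4],"twist":0,"jaw":-0.2},{"slide":[-0.17,-0.25,-8],"twist":0,"jaw":-0.2},{"slide":[-0.17,-0.25,-12],"twist":0,"jaw":-0.2},{"slide":[-0.17,-0.25,-15],"twist":0,"jaw":-0.2},{"slide":[-0.17,-0.25,-16.7],"twist":0,"jaw":-0.2},{"slide":[-0.17,-0.25,-16.7],"twist":0,"jaw":-0.2},{"slide":[-0.17,-0.25,-16.7],"twist":0,"jaw":1},{"slide":[-0.17,-0.25,-16.7],"twist":0,"jaw":1},{"slide":[-0.17,-0.25,-16.7],"twist":0,"jaw":1},{"slide":[-0.17,-0.25,-16.7],"twist":0,"jaw":1},{"slide":[-0.17,-0.25,-16.7],"twist":0,"jaw":1},{"slide":[-0.17,-0.25,-16.7],"twist":0,"jaw":1}]' 45
python3 - <<'E'
from h import *
o=arm.get_obs();print(o['gripper_width'],o['torque'],o['contact_force'])
E
```

```text
t: 21.5
eef_pos: [0.4346, -0.1607, 0.0381]
tool_rot: [[0.999, 0.039, 0.002], [0.039, -0.999, -0.0], [0.002, 0.0, -1.0]]
contact_force: [0.6, -0.0, 1.3]
gripper_width: 0.217
0.21685375379377825 [-0.10254988 -0.18745065 -0.00867027] [ 0.57943013 -0.03352546  1.33960234]
```

```bash
python3 -m jog '[{"slide":[0,0,1],"twist":0,"jaw":1},{"slide":[0,0,3],"twist":0,"jaw":1},{"slide":[0,0,6],"twist":0,"jaw":1},{"slide":[0,0,8],"twist":0,"jaw":1},{"slide":[1,1,9],"twist":0,"jaw":1},{"slide":[4,3,9],"twist":-0.02,"jaw":1},{"slide":[7,5,9],"twist":-0.045,"jaw":1},{"slide":[10,8,9],"twist":-0.045,"jaw":1},{"slide":[13,10,9],"twist":-0.045,"jaw":1},{"slide":[15,11,9],"twist":-0.045,"jaw":1},{"slide":[15.6,11,9],"twist":-0.045,"jaw":1},{"slide":[15.6,11,9],"twist":-0.045,"jaw":1},{"slide":[15.6,11,9],"twist":-0.045,"jaw":1}]' 45
cat > look.py <<'E'
from h import *
import sys
n=sys.argv[1]
im,d,K,D,P=snap('wrist',n+'.png');o=arm.get_obs();X=cloud(d,K,D,P);np.savez('pics/'+n+'.npz',im=im,X=X,e=o['eef_pos'],R=o['tool_rot'])
im2,d2,K2,D2,P2=snap('side',n+'s.png');X2=cloud(d2,K2,D2,P2);np.savez('pics/'+n+'s.npz',im=im2,X=X2)
b=cv2.imread('pics/'+n+'s.png')
cv2.imwrite('pics/'+n+'sc.png',cv2.resize(b[80:240,190:370],None,fx=4,fy=3.7,interpolation=cv2.INTER_CUBIC))
print(o['t'],np.round(o['eef_pos'],4),np.round(o['tool_rot'],3)[:,0],np.round(o['contact_force'],1))
E
python3 look.py w20
python3 - <<'E'
import numpy as np,cv2
f=np.load('pics/w20.npz');X=f['X'];c=f['im'].astype(float);x,y,z=np.moveaxis(X,-1,0)
m=(x>.57)&(x<.62)&(y>-.13)&(y<.13)&(z>.125)&(z<.17);p=X[m]
print('tube',len(p),p.min(0).round(4),p.max(0).round(4))
# top ridge: per-y-bin max z and mid x
for y0 in np.arange(-.04,.11,.015):
    q=p[(p[:,1]>y0)&(p[:,1]<y0+.015)]
    if len(q)>10: print(round(y0+.0075,4),((q[:,0].min()+q[:,0].max())/2).round(4),np.percentile(q[:,2],90).round(4))
R=m&(c[...,0]>c[...,1]*2.2)&(c[...,0]>90);print('red',R.sum(),X[R].mean(0).round(4) if R.sum() else '',X[R][:,1].min() if R.sum() else '',X[R][:,1].max() if R.sum() else '')
for n in ['w20','w20s']:
    f=np.load(f'pics/{n}.npz');X=f['X'];x,y,z=np.moveaxis(X,-1,0)
    m=(x>.45)&(x<.75)&(y>.14)&(y<.45)&(z>.112)&(z<.128);p=X[m]
    print(n,len(p),p.min(0),p.max(0),cv2.minAreaRect(p[:,:2].astype(np.float32)))
E
```

```text
t: 22.8
eef_pos: [0.5881, -0.052, 0.1275]
tool_rot: [[1.0, -0.008, -0.002], [-0.008, -1.0, -0.001], [-0.002, 0.001, -1.0]]
contact_force: [-0.1, -1.0, 0.1]
gripper_width: 0.22
22.85 [ 0.5881 -0.052   0.1276] [ 1.    -0.008 -0.001] [ 0.8 -0.4 -1.9]
tube 12473 [ 0.57   -0.0818  0.126 ] [0.608  0.0661 0.1687]
-0.0325 0.5887 0.1535
-0.0175 0.5879 0.1533
-0.0025 0.5883 0.1538
0.0125 0.5883 0.1531
0.0275 0.5883 0.153
0.0425 0.5886 0.153
0.0575 0.589 0.1529
0.0725 0.5891 0.1465
red 1008 [ 0.5883 -0.0037  0.1518] -0.009847377515074047 0.0022882773485833827Traceback (most recent call last):
  File "<stdin>", line 13, in <module>
    return umr_minimum(a, axis, None, out, keepdims, initial, where)
ValueError: zero-size array to reduction operation minimum which has no identity
```

View pics/w20.png

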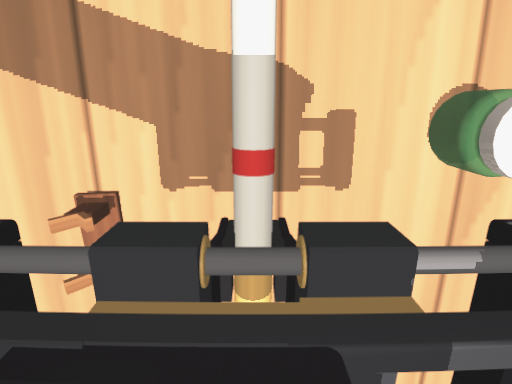

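View pics/w20sc.png

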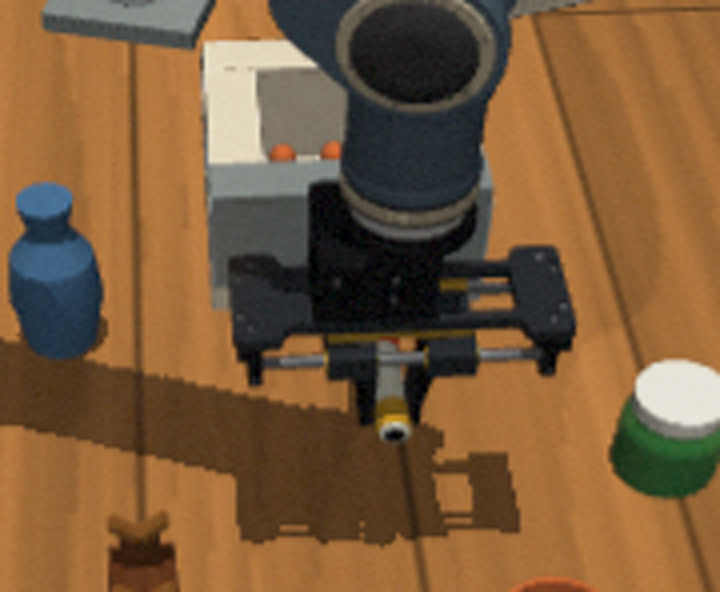

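Run:
```python
import numpy as np,cv2
from h import *
m=arm.camera_model('side');K=np.array(m['intrinsics']);D=np.array(m['D'],float);P=np.array(m['pose'])
for n in ['side0','scene0']:
    f=np.load(f'pics/{n}.npz') if n!='s19' else None
    im=f['im'].astype(float);X=f['X'];x,y,z=np.moveaxis(X,-1,0)
    sat=im.max(2)-im.min(2)
    c=(x>.55)&(x<.63)&(y>.145)&(y<.174)&(z>.04)&(z<.1)
    p=X[c]; print(n,'collar',len(p),p.min(0).round(4) if len(p) else '',p.max(0).round(4) if len(p) else '',np.median(p,axis=0).round(4) if len(p) else '')
    w=(x>.49)&(x<.69)&(y>.172)&(y<.19)&(z>.03)&(z<.105)
    q=X[w]; 
    if len(q)>50: print(' wall',len(q),cv2.fitLine(q[:,:2].astype(np.float32),cv2.DIST_HUBER,0,.001,.001).ravel().round(4),q.min(0).round(3),q.max(0).round(3))
    # top rim: inner & outer edges via wall-top points; LSQ square fit
    t=(x>.45)&(x<.73)&(y>.15)&(y<.42)&(abs(z-.119)<.006)
    q=X[t][:,:2].astype(np.float32); h=cv2.convexHull(q)[:,0]; print(' top hull rect',cv2.minAreaRect(h), q.min(0),q.max(0))
im=cv2.imread('pics/side0.png');cv2.imwrite('pics/port0.png',cv2.resize(im[85:165,230:325],None,fx=8,fy=7,interpolation=cv2.INTER_CUBIC))
# predicted pixels for model
for th in [0]:
    for nm,l in dict(port=(0,-.115,.07),c1=(-.025,-.115,.045),c2=(.025,-.115,.045),c3=(-.025,-.115,.095),c4=(.025,-.115,.095),k1=(-.1,-.1,.12),k2=(.1,-.1,.12),k3=(.1,.1,.12),k4=(-.1,.1,.12),i1=(-.06,-.06,.12),i2=(.06,-.06,.12),i3=(.06,.06,.12),i4=(-.06,.06,.12)).items():
        W=np.array([.591+l[0],.28+l[1],l[2]]);print(nm,proj(W,K,D,P)[0].round(1),((proj(W,K,D,P)[0]-[230,85])*[8,7]).round())
```

```text
side0 collar 235 [0.5636 0.1589 0.0427] [0.6135 0.1739 0.0981] [0.5892 0.1654 0.0746]
 wall 1083 [ 1.     -0.0066  0.5895  0.1797] [0.49  0.172 0.03 ] [0.689 0.188 0.105]
 top hull rect ((0.589565098285675, 0.2795989215373993), (0.20897036790847778, 0.20048701763153076), 89.6093521118164) [0.48869103 0.17547642] [0.6904787  0.38358667]
scene0 collar 7 [0.5708 0.1622 0.0911] [0.6106 0.1657 0.0972] [0.5896 0.1641 0.0951]
 top hull rect ((0.5921708941459656, 0.2804136872291565), (0.20547597110271454, 0.2040182650089264), 89.85196685791016) [0.48992017 0.17762926] [0.6941818  0.38322628]
port [278.2 148.1] [385. 442.]
c1 [269.3 154.8] [314. 489.]
c2 [286.3 154.1] [451. 484.]
c3 [269.7 142. ] [318. 399.]
c4 [287.3 141.3] [459. 394.]
k1 [242.9 132.8] [103. 335.]
k2 [313.8 129.9] [670. 314.]
k3 [304.2  88. ] [594.  21.]
k4 [240.3  90.5] [82. 38.]
i1 [256.2 123.1] [210. 267.]
i2 [297.9 121.4] [543. 255.]
i3 [293.   96.2] [504.  79.]
i4 [253.8  97.8] [191.  89.]
```

View pics/port0.png

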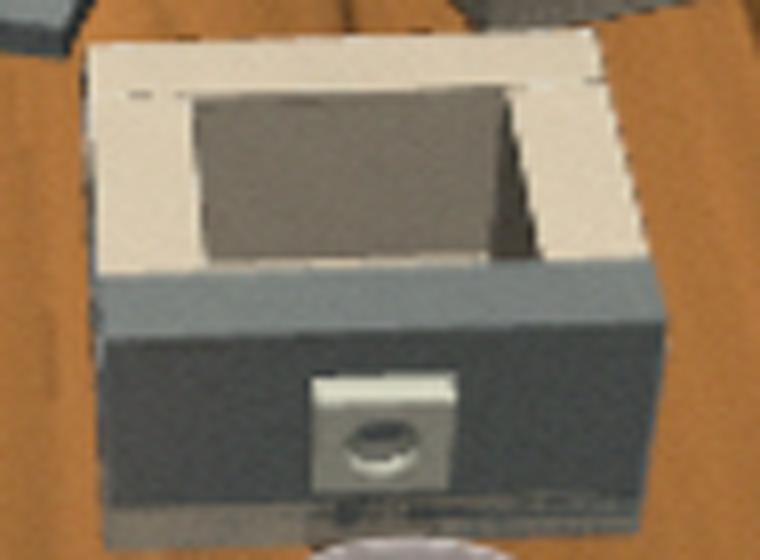

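The tube is held level (top at z 0.153 from end to end) with the red mark 48 mm ahead of the TCP. I go higher and nearer, to see kiln and tube in one wrist picture.

```bash
python3 -m jog '[{"slide":[0,1,2],"twist":0,"jaw":1},{"slide":[0,3,5],"twist":0,"jaw":1},{"slide":[0,6,8],"twist":0,"jaw":1},{"slide":[0,8,10],"twist":0,"jaw":1},{"slide":[0,9,11],"twist":0,"jaw":1},{"slide":[0,9,11],"twist":0,"jaw":1},{"slide":[0,9,11],"twist":0,"jaw":1}]' 45
python3 look.py w21
python3 - <<'E'
import numpy as np,cv2
f=np.load('pics/w21.npz');X=f['X'];im=f['im'].astype(float);x,y,z=np.moveaxis(X,-1,0)
m=(x>.45)&(x<.74)&(y>.15)&(y<.45)&(abs(z-.119)<.01);p=X[m];print('top',len(p),p.min(0).round(4),p.max(0).round(4),np.median(p[:,2]))
# front edge y vs x: per x-bin min y
xs=np.arange(.5,.68,.01);E=[]
for a in xs:
    q=p[(p[:,0]>a)&(p[:,0]<a+.01)]
    if len(q)>5:E.append((a+.005,np.percentile(q[:,1],1)))
E=np.array(E);print(E.round(4).tolist(),np.polyfit(E[:,0],E[:,1],1))
print('left edge / right edge per y')
for b in np.arange(.17,.26,.01):
    q=p[(p[:,1]>b)&(p[:,1]<b+.01)]
    if len(q)>10: print(round(b+.005,3),q[:,0].min().round(4),q[:,0].max().round(4))
zt=float(f['e'][2])+.0156
t=(abs(x-.59)<.03)&(z>zt-.01)&(z<zt+.015)&(y<.16)&(y>.06);q=X[t]
for b in np.arange(.06,.18,.015):
    r=q[(q[:,1]>b)&(q[:,1]<b+.015)]
    if len(r)>10: print('tube',round(b+.0075,4),((r[:,0].min()+r[:,0].max())/2).round(4),np.percentile(r[:,2],90).round(4))
c=(abs(x-.59)<.03)&(y>.155)&(y<.185)&(z>.085)&(z<.102);q=X[c];print('collar',len(q),q.min(0) if len(q) else '',q.max(0) if len(q) else '')
E
```

```text
t: 23.6
eef_pos: [0.5887, 0.0379, 0.2367]
tool_rot: [[1.0, -0.008, -0.002], [-0.008, -1.0, -0.001], [-0.002, 0.001, -1.0]]
contact_force: [0.7, -0.1, -0.8]
gripper_width: 0.214
23.65 [0.5886 0.0375 0.2363] [ 1.    -0.008 -0.002] [-0.2 -0.7 -1.7]
top 5136 [0.4882 0.1787 0.109 ] [0.689  0.1995 0.1221] 0.11913641748336973
[[0.505, 0.1805], [0.515, 0.1804], [0.525, 0.1802], [0.535, 0.1799], [0.545, 0.1798], [0.555, 0.1796], [0.565, 0.1796], [0.575, 0.1799], [0.605, 0.1793], [0.615, 0.1792], [0.625, 0.1792], [0.635, 0.1792], [0.645, 0.1792], [0.655, 0.1792], [0.665, 0.1793], [0.675, 0.1793], [0.685, 0.1788]] [-0.00750841  0.18402953]
left edge / right edge per y
0.175 0.5266 0.6882
0.185 0.4882 0.6885
0.195 0.4887 0.689
tube 0.0675 0.5884 0.2625
tube 0.0825 0.5886 0.2628
tube 0.0975 0.5889 0.2623
tube 0.1125 0.589 0.2622
tube 0.1275 0.5892 0.2621
tube 0.1425 0.5894 0.262
tube 0.1575 0.5896 0.2618
collar 225 [0.56033982 0.16448117 0.08516786] [0.61950899 0.18085526 0.10024558]
```

View pics/w21.png

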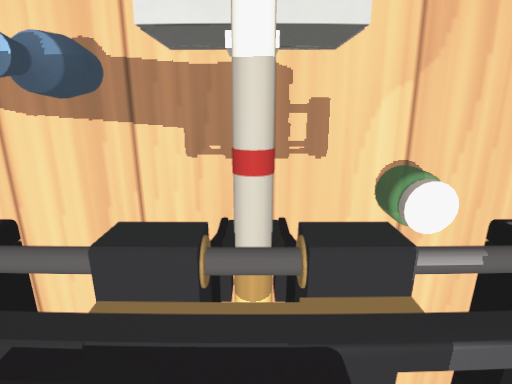

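```bash
python3 -m jog '[{"slide":[0,-2,0],"twist":0.006,"jaw":1},{"slide":[-0.05,-4.5,-1],"twist":0.006,"jaw":1},{"slide":[-0.05,-4.5,-4],"twist":0.006,"jaw":1},{"slide":[-0.05,-4.5,-8],"twist":0.006,"jaw":1},{"slide":[-0.05,-4.5,-12],"twist":0.006,"jaw":1},{"slide":[-0.05,-4.5,-15],"twist":0.006,"jaw":1},{"slide":[-0.05,-4.5,-17.2],"twist":0.006,"jaw":1},{"slide":[-0.05,-4.5,-18.2],"twist":0.006,"jaw":1},{"slide":[-0.05,-4.5,-18.2],"twist":0.006,"jaw":1},{"slide":[-0.05,-4.5,-18.2],"twist":0.006,"jaw":1}]' 45
python3 look.py w22
python3 - <<'E'
import numpy as np,cv2
f=np.load('pics/w22.npz');X=f['X'];im=f['im'].astype(float);x,y,z=np.moveaxis(X,-1,0)
zt=float(f['e'][2])+.0156
t=(abs(x-.59)<.03)&(z>zt-.01)&(z<zt+.015)&(y<.17)&(y>.0);q=X[t]
for b in np.arange(.0,.18,.015):
    r=q[(q[:,1]>b)&(q[:,1]<b+.015)]
    if len(r)>10: print('tube',round(b+.0075,4),((r[:,0].min()+r[:,0].max())/2).round(4),np.percentile(r[:,2],90).round(4))
c=im;R=t&(c[...,0]>c[...,1]*2.2)&(c[...,0]>90);print('red',R.sum(),X[R].mean(0).round(4),X[R][:,1].min(),X[R][:,1].max())
E
```

```text
t: 24.7
eef_pos: [0.5897, -0.0062, 0.0562]
tool_rot: [[1.0, -0.001, 0.001], [-0.001, -1.0, -0.0], [0.001, 0.0, -1.0]]
contact_force: [-0.7, 0.7, -2.1]
gripper_width: 0.216
24.75 [ 0.5901 -0.006   0.0567] [ 1.    -0.001  0.002] [ 0.1 -0.1 -0.2]
tube 0.0075 0.5892 0.0828
tube 0.0225 0.5892 0.082
tube 0.0375 0.5893 0.0823
tube 0.0525 0.589 0.082
tube 0.0675 0.5894 0.0818
tube 0.0825 0.5893 0.0817
tube 0.0975 0.5896 0.0816
tube 0.1125 0.5897 0.0815
red 1023 [0.5894 0.0421 0.0804] 0.03595579801147668 0.04779633897446279
```

View pics/w22.png

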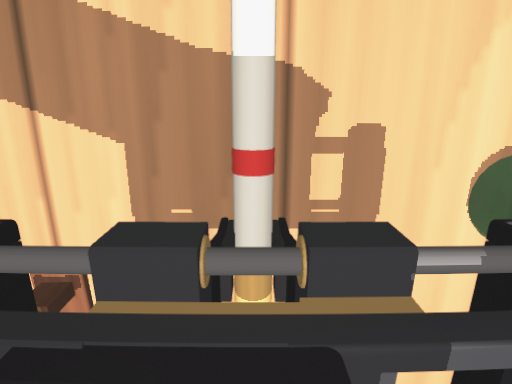

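View pics/w22sc.png

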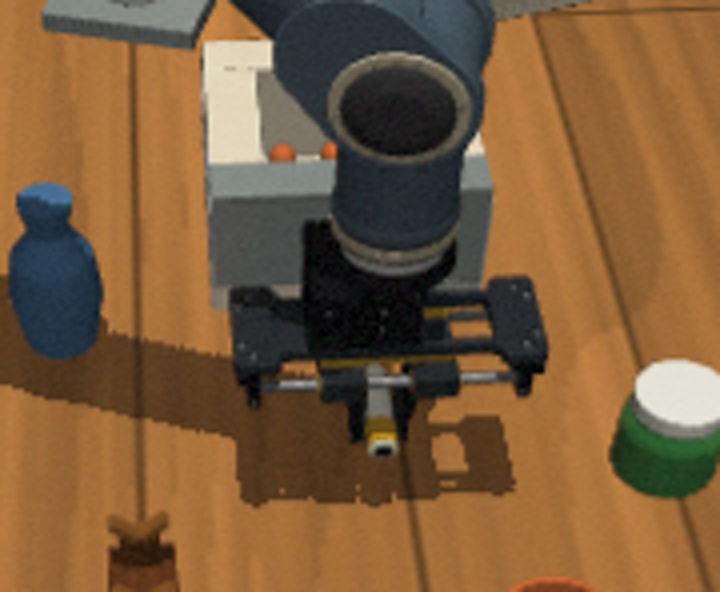

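```bash
python3 -m jog '[{"slide":[-0.13,0,-0.22],"twist":0,"jaw":1},{"slide":[-0.13,0,-0.22],"twist":0,"jaw":1},{"slide":[-0.13,0,-0.22],"twist":0,"jaw":1}]' 45
python3 - <<'E'
from h import *
im,d,K,D,P=snap('wrist','w23.png');o=arm.get_obs();X=cloud(d,K,D,P);x,y,z=np.moveaxis(X,-1,0)
zt=o['eef_pos'][2]+.0156
print(np.round(o['eef_pos'],4))
t=(abs(x-.59)<.03)&(z>zt-.01)&(z<zt+.015)&(y<.17)&(y>.0);q=X[t]
for b in np.arange(.0,.18,.015):
    r=q[(q[:,1]>b)&(q[:,1]<b+.015)]
    if len(r)>10: print('tube',round(b+.0075,4),((r[:,0].min()+r[:,0].max())/2).round(4),np.percentile(r[:,2],90).round(4))
E
```

```text
t: 25.1
eef_pos: [0.5879, -0.0054, 0.0538]
tool_rot: [[1.0, 0.0, 0.001], [0.0, -1.0, 0.0], [0.001, -0.0, -1.0]]
contact_force: [0.7, -0.4, -0.9]
gripper_width: 0.219
[ 0.588  -0.0054  0.0537]
tube 0.0075 0.5876 0.0801
tube 0.0225 0.5874 0.0796
tube 0.0375 0.5875 0.0799
tube 0.0525 0.5872 0.0797
tube 0.0675 0.5875 0.0794
tube 0.0825 0.5875 0.0793
tube 0.0975 0.5878 0.0793
tube 0.1125 0.5879 0.0791
```

```bash
python3 -m jog '[{"slide":[0.03,1,0],"twist":-0.003,"jaw":1},{"slide":[0.04,1.7,0],"twist":-0.003,"jaw":1},{"slide":[0.05,2.3,0],"twist":-0.003,"jaw":1},{"slide":[0.05,2.7,0],"twist":-0.003,"jaw":1},{"slide":[0.05,3.1,0],"twist":-0.003,"jaw":1},{"slide":[0.06,3.6,0],"twist":-0.003,"jaw":1},{"slide":[0.06,4.1,0],"twist":-0.003,"jaw":1},{"slide":[0.06,4.1,0],"twist":-0.003,"jaw":1}]' 45
python3 look.py w24
python3 - <<'E'
import numpy as np,cv2
f=np.load('pics/w24.npz');X=f['X'];im=f['im'].astype(float);x,y,z=np.moveaxis(X,-1,0)
zt=float(f['e'][2])+.0156
t=(abs(x-.59)<.03)&(z>zt-.01)&(z<zt+.015)&(y<.17)&(y>.03);q=X[t]
for b in np.arange(.045,.18,.015):
    r=q[(q[:,1]>b)&(q[:,1]<b+.015)]
    if len(r)>10: print('tube',round(b+.0075,4),((r[:,0].min()+r[:,0].max())/2).round(4),np.percentile(r[:,2],90).round(4))
c=im;R=t&(c[...,0]>c[...,1]*2.2)&(c[...,0]>90);print('red',R.sum(),X[R].mean(0).round(4),X[R][:,1].min(),X[R][:,1].max())
m=(x>.45)&(x<.74)&(y>.15)&(y<.3)&(abs(z-.119)<.008);p=X[m];print('kiln',len(p),p.min(0).round(4) if len(p) else '',p.max(0).round(4) if len(p) else '')
E
```

```text
t: 25.95
eef_pos: [0.5884, 0.0366, 0.0533]
tool_rot: [[1.0, -0.002, -0.0], [-0.002, -1.0, 0.001], [-0.0, -0.001, -1.0]]
contact_force: [-0.3, -0.1, -1.6]
gripper_width: 0.214
26.0 [0.5884 0.0359 0.0533] [ 1.    -0.002  0.   ] [-0.4  0.3 -0.2]
tube 0.0525 0.588 0.0798
tube 0.0675 0.588 0.0791
tube 0.0825 0.5878 0.0796
tube 0.0975 0.5879 0.0789
tube 0.1125 0.5882 0.0789
tube 0.1275 0.5884 0.0789
tube 0.1425 0.5885 0.0788
tube 0.1575 0.5887 0.0785
red 1018 [0.5882 0.0848 0.0776] 0.07862542040543591 0.09071779231277077
kiln 0
```

View pics/w24.png

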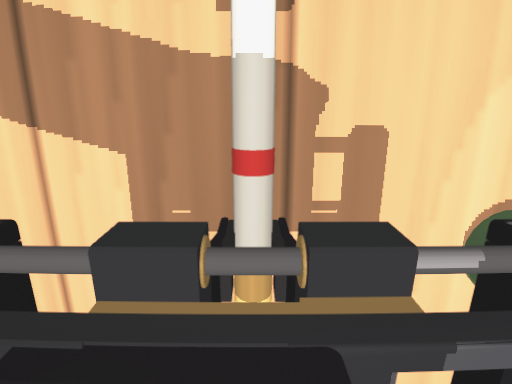

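The tip is 20 mm inside with no side force, so I continue.

```bash
python3 -m jog '[{"slide":[0.01,1,0.03],"twist":0,"jaw":1},{"slide":[0.01,2,0.03],"twist":0,"jaw":1},{"slide":[0.02,3,0.03],"twist":0,"jaw":1},{"slide":[0.03,4,0.03],"twist":0,"jaw":1},{"slide":[0.04,5,0.03],"twist":0,"jaw":1},{"slide":[0.05,6,0.03],"twist":0,"jaw":1},{"slide":[0.05,6.8,0.03],"twist":0,"jaw":1},{"slide":[0.05,6.8,0.03],"twist":0,"jaw":1},{"slide":[0.05,6.8,0.03],"twist":0,"jaw":1}]' 45
python3 look.py w25
cat > mk.py <<'E'
import numpy as np,sys
f=np.load(f'pics/{sys.argv[1]}.npz');X=f['X'];c=f['im'].astype(float);x,y,z=np.moveaxis(X,-1,0)
zt=.07
t=(abs(x-.59)<.03)&(z>zt-.01)&(z<zt+.015)&(y<.2)&(y>.03)
R=t&(c[...,0]>c[...,1]*2.2)&(c[...,0]>70);print('red',R.sum(),X[R].mean(0).round(4),np.percentile(X[R][:,1],[0,2,50,98,100]).round(4))
m=(x>.45)&(x<.74)&(y>.15)&(y<.22)&(abs(z-.119)<.006);p=X[m]
if len(p):
    E=np.array([(a+.005,np.percentile(p[(p[:,0]>a)&(p[:,0]<a+.01)][:,1],1)) for a in np.arange(.5,.68,.01) if ((p[:,0]>a)&(p[:,0]<a+.01)).sum()>5]);k=np.polyfit(E[:,0],E[:,1],1);print('wall y',np.polyval(k,.5886).round(4),'left/right',p.min(0).round(4),p.max(0).round(4))
q=X[(abs(x-.589)>.012)&(abs(x-.589)<.025)&(y>.15)&(y<.19)&(z>.06)&(z<.1)]
if len(q): print('collar',len(q),np.percentile(q[:,1],[0,2,10,50]).round(4),q[:,2].max())
E
python3 mk.py w25
```

```text
t: 26.95
eef_pos: [0.5889, 0.1034, 0.0537]
tool_rot: [[1.0, -0.003, 0.0], [-0.003, -1.0, -0.0], [0.0, 0.0, -1.0]]
contact_force: [-0.3, -0.8, -0.5]
gripper_width: 0.219
27.0 [0.5889 0.1029 0.0537] [ 1.    -0.004  0.   ] [-0.  -0.8 -1.1]
red 1014 [0.5888 0.1517 0.0779] [0.1457 0.146  0.1517 0.1571 0.1575]
wall y 0.1801 left/right [0.5064 0.1793 0.113 ] [0.6711 0.2084 0.122 ]
collar 2571 [0.1647 0.1653 0.1667 0.1729] 0.09997316320720306
```

View pics/w25.png

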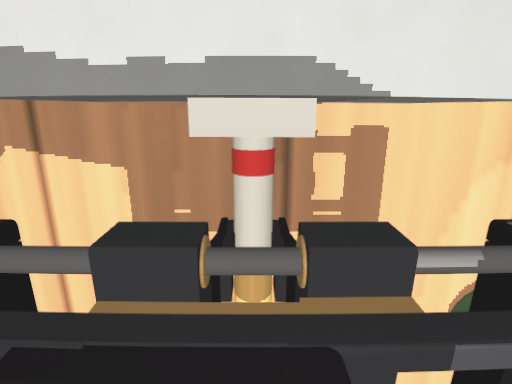

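```bash
python3 -m jog '[{"slide":[0,0.5,0],"twist":0,"jaw":1},{"slide":[0.01,1.0,0],"twist":0,"jaw":1},{"slide":[0.01,1.3,0],"twist":0,"jaw":1},{"slide":[0.01,1.3,0],"twist":0,"jaw":1},{"slide":[0.01,1.3,0],"twist":0,"jaw":1}]' 45
python3 look.py w26; python3 mk.py w26
```

```text
t: 27.55
eef_pos: [0.589, 0.1166, 0.0537]
tool_rot: [[1.0, -0.003, 0.0], [-0.003, -1.0, -0.0], [0.0, 0.0, -1.0]]
contact_force: [0.2, 0.3, -0.8]
gripper_width: 0.217
27.6 [0.589  0.1164 0.0537] [ 1.    -0.003  0.   ] [ 0.6 -0.  -1.1]
red 209 [0.589  0.1602 0.0782] [0.1587 0.1589 0.1602 0.1617 0.1619]
wall y 0.1772 left/right [0.5056 0.1501 0.1164] [0.6734 0.22   0.125 ]
collar 1930 [0.1647 0.165  0.1661 0.1712] 0.0963364431762066
```

View pics/w26.png

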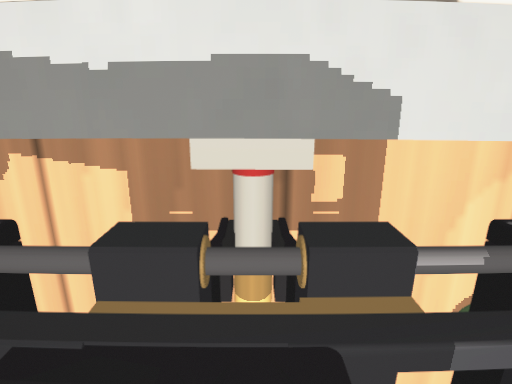

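View pics/w26sc.png

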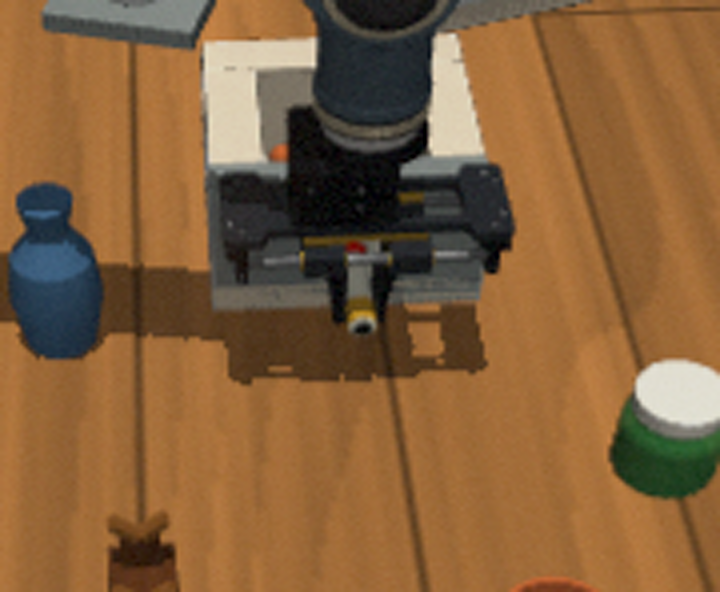

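Band centre 0.1647 against collar face 0.1647. I release and lift straight off.

```bash
python3 -m jog '[{"slide":[0,0,0],"twist":0,"jaw":0.4},{"slide":[0,0,0],"twist":0,"jaw":0.1},{"slide":[0,0,0],"twist":0,"jaw":-0.2},{"slide":[0,0,0],"twist":0,"jaw":-0.2},{"slide":[0,0,0],"twist":0,"jaw":-0.2},{"slide":[0,0,0],"twist":0,"jaw":-0.2}]' 10
python3 look.py w27; python3 mk.py w27
python3 -m jog '[{"slide":[0,0,1],"twist":0,"jaw":-0.2},{"slide":[0,0,3],"twist":0,"jaw":-0.2},{"slide":[0,0,6],"twist":0,"jaw":-0.2},{"slide":[0,0,10],"twist":0,"jaw":-0.2},{"slide":[0,0,14],"twist":0,"jaw":-0.2},{"slide":[0,-2,17],"twist":0,"jaw":-0.2},{"slide":[0,-3,18],"twist":0,"jaw":-0.2},{"slide":[0,-3,18],"twist":0,"jaw":-0.2}]'
python3 look.py w28; python3 mk.py w28
```

```text
t: 28.25
eef_pos: [0.5891, 0.1165, 0.0537]
tool_rot: [[1.0, -0.003, 0.0], [-0.003, -1.0, 0.0], [0.0, -0.0, -1.0]]
contact_force: [-0.2, 0.8, 0.1]
gripper_width: 0.582
28.3 [0.5891 0.1165 0.0537] [ 1.    -0.003  0.   ] [-0.7  0.5 -0.5]
red 217 [0.5881 0.1597 0.0765] [0.1582 0.1585 0.1597 0.1611 0.1613]
wall y 0.1779 left/right [0.5056 0.15   0.1166] [0.6735 0.22   0.125 ]
collar 1939 [0.1646 0.1651 0.1662 0.1713] 0.096649523192591
t: 29.15
eef_pos: [0.5899, 0.0842, 0.2357]
tool_rot: [[1.0, -0.007, 0.004], [-0.007, -1.0, 0.001], [0.004, -0.001, -1.0]]
contact_force: [0.8, 0.0, -0.9]
gripper_width: 0.6
29.2 [0.5889 0.0858 0.2338] [ 1.    -0.005  0.   ] [-0.4  0.6 -1.1]
red 114 [0.5878 0.1619 0.0762] [0.1593 0.1593 0.1619 0.1644 0.1645]
wall y 0.1802 left/right [0.4881 0.1791 0.113 ] [0.6892 0.22   0.1221]
collar 454 [0.1647 0.1648 0.166  0.1725] 0.09994475827715871
```

View pics/w28.png

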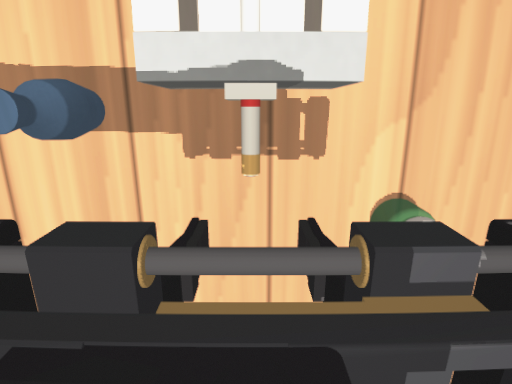

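View pics/w28s.png

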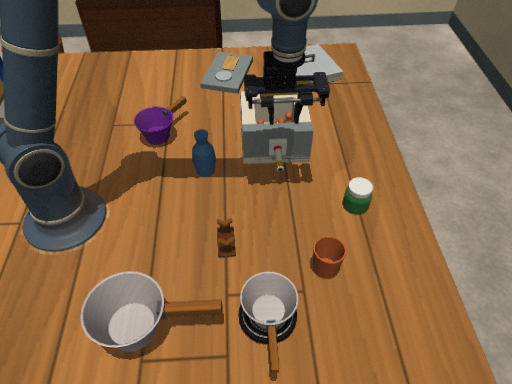

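The tube rests in the port with the band at the face. Last check: look into the chamber from above and count the beads.

```bash
python3 -m jog '[{"slide":[0,2,2],"twist":0,"jaw":-0.2},{"slide":[0,5,4],"twist":0,"jaw":-0.2},{"slide":[0,8,6],"twist":0,"jaw":-0.2},{"slide":[0,11,8],"twist":0,"jaw":-0.2},{"slide":[0,12,8],"twist":0,"jaw":-0.2},{"slide":[0,12,8],"twist":0,"jaw":-0.2}]'
python3 look.py w29; python3 mk.py w29
python3 - <<'E'
import cv2,numpy as np
f=np.load('pics/w29s.npz');X=f['X'];im=f['im'].astype(float);x,y,z=np.moveaxis(X,-1,0)
m=(abs(x-.52)<.08)&(abs(y+.315)<.08)&(z>.088)&(z<.11)&(im.max(2)-im.min(2)<40);p=X[m];A=np.c_[p[:,:2],np.ones(len(p))]
from scipy.optimize import least_squares
s=least_squares(lambda q:np.hypot(p[:,0]-q[0],p[:,1]-q[1])-q[2],[.52,-.315,.06],loss='soft_l1',f_scale=.002);print(len(p),s.x.round(4),np.median(p[:,2]))
E
```

```text
t: 29.85
eef_pos: [0.5878, 0.209, 0.3112]
tool_rot: [[1.0, 0.001, -0.003], [0.001, -1.0, -0.001], [-0.003, 0.001, -1.0]]
contact_force: [-0.4, -0.1, -0.7]
gripper_width: 0.599
29.9 [0.5879 0.2065 0.3111] [ 1.    -0.002 -0.004] [ 0.1 -0.2  0. ]
640 [ 0.5237 -0.3173  0.0569] 0.09735489646455547mk.py:5: RuntimeWarning: Mean of empty slice.
  R=t&(c[...,0]>c[...,1]*2.2)&(c[...,0]>70);print('red',R.sum(),X[R].mean(0).round(4),np.percentile(X[R][:,1],[0,2,50,98,100]).round(4))
  ret = um.true_divide(
Traceback (most recent call last):
  File "mk.py", line 5, in <module>
    R=t&(c[...,0]>c[...,1]*2.2)&(c[...,0]>70);print('red',R.sum(),X[R].mean(0).round(4),np.percentile(X[R][:,1],[0,2,50,98,100]).round(4))
                                                                                        ~~~~~~~~~~~~~^^^^^^^^^^^^^^^^^^^^^^^^^^^
IndexError: index -1 is out of bounds for axis 0 with size 0
```

View pics/w29.png

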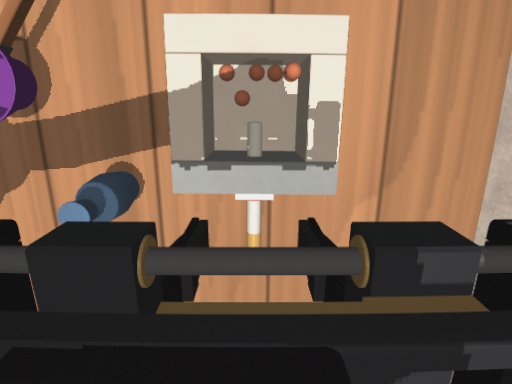

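Run:
```python
import cv2,numpy as np
a=cv2.imread('pics/w29.png')[50:115,205:315];b=cv2.imread('pics/w29s.png')[85:165,235:320]
cv2.imwrite('pics/c29.png',np.hstack([cv2.resize(a,(440,260),interpolation=cv2.INTER_CUBIC),cv2.resize(b,(276,260),interpolation=cv2.INTER_CUBIC)]))
f=np.load('pics/w29.npz')
X=f['X']
for u,v in [(227,73),(257,73),(275,73),(293,71),(290,76),(242,98)]: print(u,v,X[v,u].round(3))
```

```text
227 73 [0.552 0.326 0.045]
257 73 [0.592 0.326 0.047]
275 73 [0.616 0.326 0.046]
293 71 [0.637 0.326 0.068]
290 76 [0.634 0.321 0.064]
242 98 [0.572 0.294 0.046]
```

View pics/c29.png

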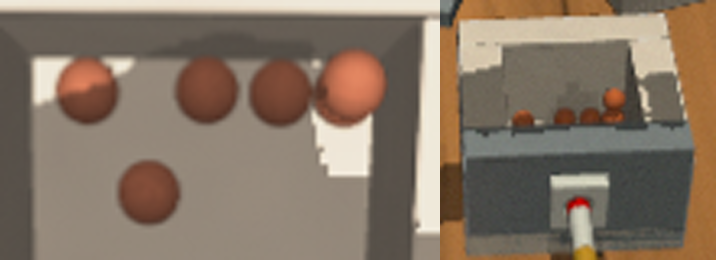

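All six are in: five visible, with the sixth under the one stacked in the corner (top at z 0.068, well under 0.1). The tube's red band is at the collar face in the side view. Handing in.

```bash
python3 -c "
from workcell import arm
print(arm.get_obs()['t']); print(arm.close_job())"
```

```text
29.95
the job is handed in; nothing more can be done
None
```

The job is done and handed in at about 30 s; no verdict was reported.

**What I did**
- **Pour:** I gripped the small grey dipper by its handle and let it swing down in a loosened grip. Gravity stopped it at about 56°, so I pressed its rim against the kiln's far wall until it reached about 87° and the beads dropped in.
- **Dipper:** I righted it against the kiln's near wall and stood it on the banding wheel. It slid about 20 mm along the grip on the way, and I allowed for that when placing it.
- **Tube:** I slid it through the port until the red band met the collar and released it there. I felt no notable force on the way in.

**Last checks**
- **Beads:** All six are in the chamber. Five are seen directly, and the sixth lies under a bead stacked in the corner, whose top is at 68 mm.
- **Dipper on the wheel:** It stands level, with its axis at about (0.524, −0.316), within a few mm of my estimate of the wheel's centre.
- **Tube depth:** The middle of the band is at y ≈ 0.1645–0.165 m, against the collar face at about 0.1647 m. In the last overhead picture the band was out of sight and the measuring script failed. These figures come from the two pictures before it, and the last side view agrees.
- **Bystanders:** The vase, beaker and jar stand where they were by eye in the later pictures; I did not measure them again.

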